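# Refit the washed hob knobs

### The job

The hob's control knobs have been washed: they hang on the drying rack, and one may already stand on the glass. Lift each hanging knob off its prong and put every knob back on the hob: push it fully down onto a bare spindle, any of them, and turn it so that its pointer stands at the off mark at the rear of the dial. Leave everything else standing where it is.

Things in the scene. Friction and masses are not known exactly. Their poses are not given: they have to be found in the camera images.
- knob_1: silvery hob knob, one of three or four alike. Round skirt 45 mm across, 20 mm tall; on it a grip bar 40 mm long, 11 wide, 22 tall: 41 mm. Origin: centre of the underside, on the axis; +z up the axis to the bar; +x along the bar to its pointer end, marked by a black line. 0.05 kg. Hangs by its socket on a rack prong, axis 25 deg from vertical, pointer roughly uphill
- knob_2: same as knob_1. Each knob's underside has a blind socket 16 mm deep: a 14.4 mm square bore on the axis with a keyway 7.4 mm wide that runs from it towards +x, out to 12.5 mm from the axis
- knob_3: same as knob_1 and knob_2
- knob_4: same as knob_1 and knob_2, but it starts standing upright on the hob's glass, pointer any way
- pointer_1 (a point): pointer end of knob_1's bar: 21 mm along its +x, 30 mm above its underside
- pointer_2 (a point): pointer end of knob_2's bar: 21 mm along its +x, 30 mm above its underside
- pointer_3 (a point): pointer end of knob_3's bar: 21 mm along its +x, 30 mm above its underside
- pointer_4 (a point): pointer end of knob_4's bar: 21 mm along its +x, 30 mm above its underside
- post_1 (a point): on the axis of the leftmost control spindle, at the top face of its grey dial (66 mm across), where the underside of a fully pushed-on knob rests. This frame's x points to the hob's rear, from the axis to the off mark (black bar on the dial's rear rim; the dots are heat settings); z up. The four controls are 80 mm apart, 42 mm behind the hob's front edge
- post_2 (a point): the same for the second control from the left
- post_3 (a point): the same for the third control from the left
- post_4 (a point): the same for the rightmost control
- spindle_1 (a joint): angle of the bare spindle on post_1, rad, anticlockwise from above; 0 = off (key towards the off mark). Spindle: round stem 12 mm thick, domed top 15 mm above the dial, with one key rib (5 mm wide, domed, 11 mm above the dial, reaching 10.5 mm from the axis)
- spindle_2 (a joint): the same for post_2. A knob goes on a spindle only with its pointer over the key (1.2 mm clearance all round, domed tops lead in) and then turns the spindle with it (play about 9 deg). The spindle turns with slight friction (0.04 N m), stays where left, stops at +-2.8
- spindle_3 (a joint): the same for post_3
- spindle_4 (a joint): the same for post_4
- hob: table-top electric hob, steel, 400 x 400 x 52 mm, black glass top with four zones and an aluminium control deck along the front; fixed. Origin: centre of its underside; -x is its front. Its four controls stand bare. A wall cabinet hangs over its rear right part and behind the rack (x > 0.57, y < 0.08, from 0.36 m up)
- rack: white plastic drying rack, fixed: drip tray 92 x 275 mm, rim 28 mm above the worktop, and an 84 mm high cross bar carrying three round prongs (12.4 mm thick) 85 mm apart, which rise 25 deg from vertical towards the rack's front (its -x); tips 136 mm above the worktop. Origin: centre of the tray's underside; y runs along the row of prongs
- mug: white mug with a leaf pattern, 94 mm tall, behind the rack; bystander, leave alone. Origin: centre of its underside
- tin: food tin, 75 mm across, 58 mm tall, behind the rack; bystander, leave alone. Origin: centre of its underside
- timer: cream wind-up kitchen timer, 71 mm tall, behind the rack; bystander, leave alone. Origin: centre of its underside
There are look-alikes about, which are no part of the job. What is shaped like the knob_4 but blue is not meant.

How it is judged:
By the outcome, as a careful person would: the job done as asked, in the order asked, and still so for the second after the job is handed in, with the robot touching nothing.
Of knob_1, knob_2, knob_3, knob_4 only 3 to 4 are there at a start; the rules pass over those that are not, and their reading is None.
At some moment in a run one of knob_4 may be knocked a few centimetres aside while the robot is not near it.
Once in a run the grip may slacken for a moment while it holds something.
It also fails if it takes over 192 s, if anything falls off the work surface, if the arm or the gripper's body presses on something with over 40 N, if the wrist force passes 120 N, or if a joint passes its speed limit or range.

### The arm

A 6-joint arm with a two-finger parallel gripper is mounted at the origin on a cart in front of the work surface, level with it; the furniture and walls round the work are solid. World frame = base frame: x ahead of the robot, y to its left, z up, the work surface at z = 0. Lengths are in m, angles in rad, forces in N, time in s.
With the tool pointing down it reaches from about 0.375 to 0.975 m from the base axis. Payload 3.8 kg.
Tool frame: the origin (TCP) lies between the finger pads; the fingertips stand 22 mm ahead of it and the grasp point (between the pads) lies 3 mm ahead of it (bot.finger_overhang is the distance from the TCP to the fingertips, in m); x points along the fingers, y is the direction in which the jaws open and shut, and the axes are right-handed (so a half turn about x gives the same grasp; the last joint's range is limited). The gripper opens to 85 mm and grips with 20 to 120 N. Pads are 22 mm wide; open, the fingers measure 114 mm over their backs; the gripper's body (76 mm by 85 mm) begins 54 mm behind the grasp point. The pads swing forward as they close: fully open they stand 13 mm farther back than shut.
Start: joints at [1.134, 0.264, 1.604, -0, 1.274, -0.037], TCP at [0.263, 0.622, 0.253] pointing down, gripper open.
Joint ranges: [-2.63, 2.63], [-0.94, 2.18], [0.31, 2.57], [-1.31, 4.45], [0, 2.66], [-2.55, 2.55]. Speed limits (rad/s): [2.57, 2.57, 3.14, 3.14, 3.14, 3.14].

### API

Orientations are given as a rotation vector (axis times angle).
In Python, from workcell import bot gives the robot as it stands. The module is installed in compiled form; this text tells all that it offers.
- The arm moves only by the tool arm_command, never from a script. Its argument "series" is a list that holds one entry, the list of rows, each a list of 7 numbers: the turn, a rotation vector about the tool's x, y, z in rad, then the shift along the tool's x, y, z in cm, then the opening, from 0 (shut) to 1 (fully open). In form: [[[rx, ry, rz, x, y, z, grip], ...]]. A call has 1 to 10 rows; each row shifts and turns the pose as measured when the row begins, along the tool's axes as they then stand; what a row does not reach is not made up. A row lasts 1/10 s, in which the tool goes at most 50 mm and 8.59 degrees, less where a joint would pass 70% of its speed; a pose out of reach is approached as far as the arm can. A call is refused whole if a number of a shift passes 5 or a number of a turn 0.15, either way. A call with a gripper value outside its range is refused whole. The fingers move at their own pace and stop on an object; "newtons" is the grip in N (left out, the last holds). Time passes only in rows, so rows that do not move let the fingers close. It gives the time, the measured TCP pose, the force and the opening at its end, in the units of the state.
- bot.read_state(): the state, without advancing time (a new reading comes with each control period).
- bot.read_camera(name): name is "scene" or "top" or "wrist"; returns (picture, depth): 480x640x3 uint8, blue, green, red; 480x640 float32, m along the optical axis (not along the pixel's ray), 0 where there is no reading.
- bot.camera_info(name): a dict with "K" (3x3 intrinsics, pixels), "dist_coeffs" ([k1, k2, p1, p2, k3] as OpenCV has them; the pictures are not rectified), "extrinsics" (4x4, takes a point from camera to world coordinates). Camera axes: x right, y down, z forward; pixel columns grow to the right and rows downward; lengths in m; the calibration is good to about 2 mm. A picture is of the moment at which its call begins: read the wrist's pose just before it. camera_info takes no time and is no camera call; for the wrist camera it gives the pose at the moment of the call.
- bot.finish_job(): hands the job in, once; it reports no verdict.
The state is a dict: "time": time; "q": joint angles; "joint_vel": joint speeds; "joint_torque": joint torques, N m; "tool_pos": TCP position; "tcp_rot": TCP orientation; "wrist_force": force on the tool from outside, world axes, zero at the start; "torque": the same for the moment, N m; "width": opening from 0.0 (shut) to 1.0 (fully open).
Only numpy, scipy, OpenCV 4.12 (cv2) and the standard library are available. Lean on these libraries where they do the work, as an engineer would, in place of code of your own. Each camera call takes 0.05 s, during which the arm holds its last target.

## Working session

There is one attempt and no reset: what is moved stays moved. The work goes in short steps, Python scripts to look and compute and a tool call to move; the robot and the scene stay as the last step left them, time stands still between calls to the robot, and variables do not carry over. Pictures are saved under pics/ and viewed, and the job is handed in when it is done.

Besides the shell and the picture viewer there is one more tool, called after "Call:" by a JSON object that holds its "name" and its "arguments". arm_command: Moves the arm, as the interface text tells. Its arguments: {"type":"object","properties":{"series":{"type":"array"},"newtons":{"type":"number"}},"required":["series"]}

```bash
mkdir -p pics; python3 - <<'E'
from workcell import bot
import cv2,numpy as np,pickle
s=bot.read_state();print(s)
for n in ["scene","top","wrist"]:
    i=bot.camera_info(n);p,d=bot.read_camera(n)
    cv2.imwrite(f"pics/{n}0.png",p);np.savez(f"{n}0.npz",p=p,d=d,K=i["K"],D=i["dist_coeffs"],E=i["extrinsics"])
    print(n,np.round(i["K"],1).tolist(),np.round(i["dist_coeffs"],3),np.round(i["extrinsics"],3).tolist())
E
```

```text
{'time': 0.0, 'q': array([ 1.13410906e+00,  2.64758592e-01,  1.60539440e+00,  2.35857329e-05,
        1.27370036e+00, -3.68749491e-02]), 'joint_vel': array([-0.00073783,  0.00076161, -0.00100702,  0.00203711,  0.00087713,
        0.00192935]), 'joint_torque': array([ 2.27431876e-03, -5.15104330e+01, -3.67313969e+01, -7.41270333e-05,
        1.29705184e-02, -2.65879333e-05]), 'tool_pos': array([0.2624273, 0.621147 , 0.2519473]), 'tcp_rot': array([ 0.31193087,  1.54849927, -0.31539369]), 'wrist_force': array([-0.27779273,  0.73901868, -0.32031022]), 'torque': array([ 0.02165661, -0.02829245,  0.02205518]), 'width': 1.0029440580964522}
scene [[538.3, 0.0, 310.7], [0.0, 538.3, 228.0], [0.0, 0.0, 1.0]] [-0.09  0.    0.    0.    0.  ] [[0.548, -0.41, 0.729, -0.318], [-0.836, -0.28, 0.472, -0.624], [0.01, -0.868, -0.497, 0.738], [0.0, 0.0, 0.0, 1.0]]
top [[618.9, 0.0, 328.8], [0.0, 618.9, 236.9], [0.0, 0.0, 1.0]] [-0.023  0.     0.     0.     0.   ] [[0.116, -0.904, 0.412, -0.041], [-0.993, -0.101, 0.057, -0.122], [-0.01, -0.416, -0.909, 1.544], [0.0, 0.0, 0.0, 1.0]]
wrist [[345.5, 0.0, 323.8], [0.0, 345.5, 239.1], [0.0, 0.0, 1.0]] [-0.068  0.     0.     0.     0.   ] [[0.39, 0.878, 0.278, 0.192], [0.921, -0.371, -0.119, 0.652], [-0.001, 0.302, -0.953, 0.373], [0.0, 0.0, 0.0, 1.0]]
```

View pics/scene0.png

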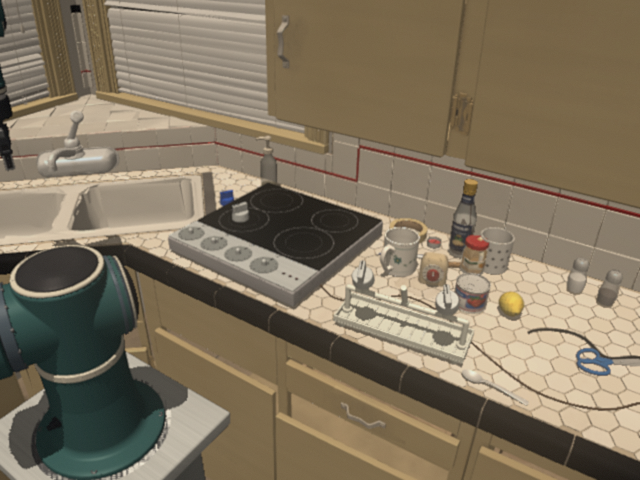

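View pics/top0.png

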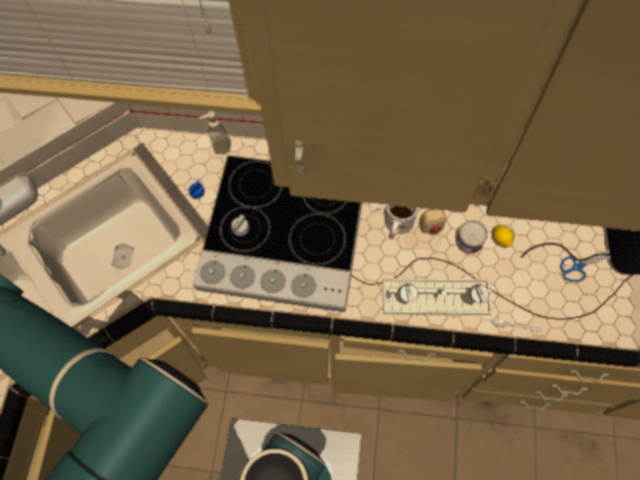

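View pics/wrist0.png

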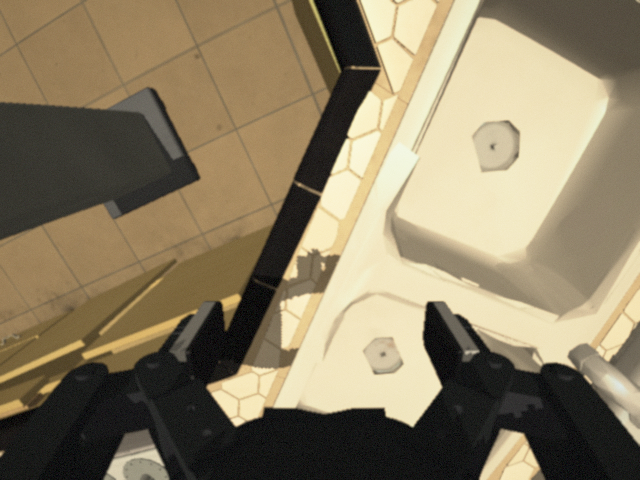

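The scene and top views show two knobs hanging on the outer prongs (top ≈ (405,292) and (475,293)). The middle prong is bare, one knob stands on the glass (240,225), and the blue look-alike is at (196,189). I'll enlarge these regions.

```bash
python3 - <<'E'
import cv2,numpy as np
t=cv2.imread("pics/top0.png");s=cv2.imread("pics/scene0.png")
a=cv2.resize(t[265:325,375:500],None,fx=6,fy=6,interpolation=2)[:300]
b=cv2.resize(t[200:310,190:350],None,fx=4.5,fy=4.5,interpolation=2)
c=cv2.resize(s[250:360,325:485],None,fx=5,fy=5,interpolation=2)
d=cv2.resize(s[190:280,165:300],None,fx=5.5,fy=5.5,interpolation=2)
for n,x in zip("abcd",(a,b,c,d)): cv2.imwrite(f"pics/c0{n}.png",x)
E
```

```text
(no output)
```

View pics/c0a.png

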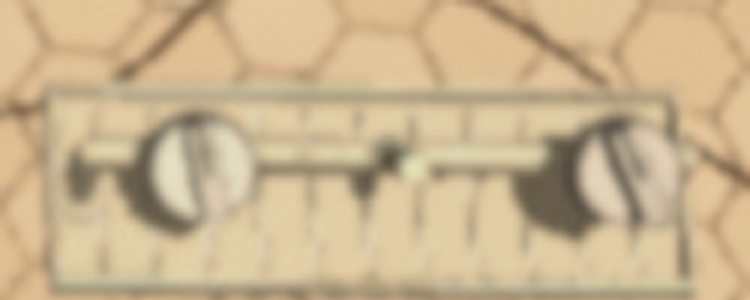

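View pics/c0b.png

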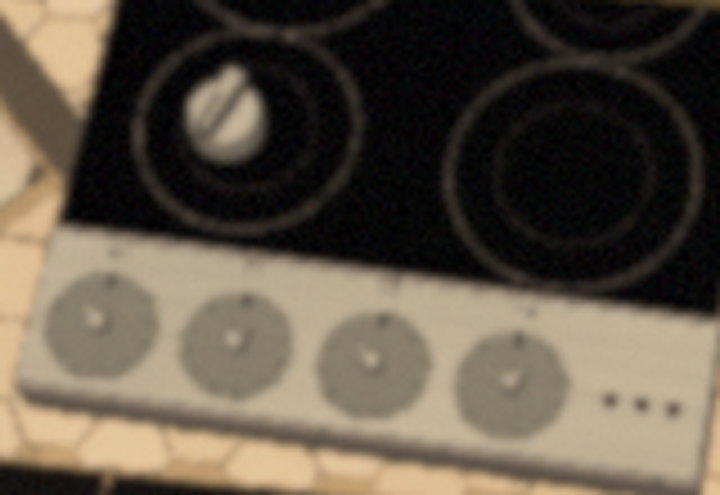

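View pics/c0c.png

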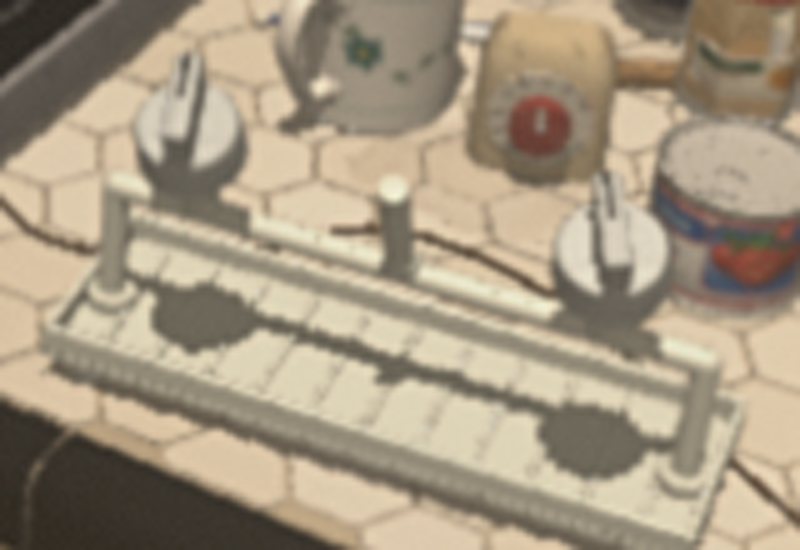

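View pics/c0d.png

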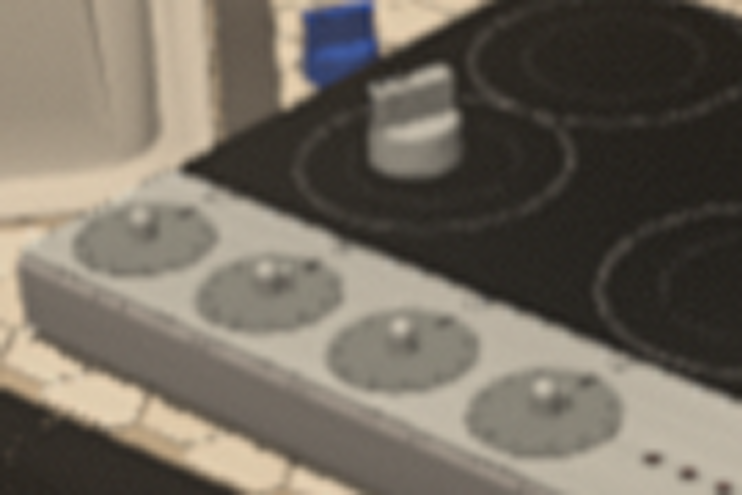

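```bash
cat > h.py <<'E'
import numpy as np,cv2
from scipy.spatial.transform import Rotation as R
from workcell import bot
def snap(n,name):
    i=bot.camera_info(n); s=bot.read_state(); p,d=bot.read_camera(n)
    cv2.imwrite(f"pics/{name}.png",p);np.savez(f"{name}.npz",p=p,d=d,K=i["K"],D=i["dist_coeffs"],E=i["extrinsics"],tp=s["tool_pos"],tr=s["tcp_rot"])
    return load(name)
def load(name):
    return dict(np.load(f"{name}.npz"))
def ray(c,uv):
    n=cv2.undistortPoints(np.array(uv,float).reshape(-1,1,2),np.array(c["K"]),np.array(c["D"])).reshape(-1,2)
    d=np.c_[n,np.ones(len(n))]
    return c["E"][:3,3],d@c["E"][:3,:3].T
def onplane(c,uv,z):
    o,d=ray(c,uv); return o+d*((z-o[2])/d[:,2])[:,None]
def dep(c,uv):
    o,d=ray(c,uv);uv=np.round(np.array(uv)).astype(int).reshape(-1,2)
    return o+d*c["d"][uv[:,1],uv[:,0]][:,None]
def proj(c,P):
    E=np.linalg.inv(c["E"]);r=cv2.Rodrigues(E[:3,:3])[0]
    return cv2.projectPoints(np.array(P,float).reshape(-1,1,3),r,E[:3,3],np.array(c["K"]),np.array(c["D"]))[0].reshape(-1,2)
def toolR(down,y):
    x=np.array(down,float);x/=np.linalg.norm(x);y=np.array(y,float);y-=x*(x@y);y/=np.linalg.norm(y)
    return np.c_[x,y,np.cross(x,y)]
def cur():
    s=bot.read_state();return s["tool_pos"],R.from_rotvec(s["tcp_rot"]).as_matrix(),s
def plan(pt,Rt,n=None,step=4.0,ang=0.13,g=1.0):
    """constant tool-frame turn/shift rows from the pose now"""
    p,Rc,s=cur();Rt=np.array(Rt)
    alt=Rt@np.diag([1,-1,-1])
    rv=R.from_matrix(Rc.T@Rt).as_rotvec();d=np.array(pt)-p
    if n is None:n=int(max(np.ceil(np.linalg.norm(d)*100/step),np.ceil(np.linalg.norm(rv)/ang),1))
    print("n",n,"rotvec",np.round(rv,3),"d_tool_cm",np.round(Rc.T@d*100,2))
    Rk=Rc
    for k in range(n):
        sh=Rk.T@d*100/n
        print([round(float(v),3) for v in rv/n]+[round(float(v),2) for v in sh]+[g])
        Rk=Rk@R.from_rotvec(rv/n).as_matrix()
E
python3 - <<'E'
from h import *
c=load("top0");
uv=[(190+x/4.5,200+y/4.5) for x,y in [(101,326),(236,346),(374,366),(512,386)]]
print(onplane(c,uv,.055));print(dep(c,uv))
uk=[(190+226/4.5,200+120/4.5)];print(onplane(c,uk,.075))
print("hang",onplane(c,[(375+203/6,265+165/6),(375+628/6,265+170/6)],.14))
w=load("wrist0");p,Rc,s=cur()
E=w["E"];print("cam in tool",Rc.T@(E[:3,3]-p),Rc.T@E[:3,:3])
print("toolR",Rc)
E
```

```text
[[0.49941555 0.25889272 0.055     ]
 [0.49602597 0.17950973 0.055     ]
 [0.49284058 0.09908289 0.055     ]
 [0.48966435 0.01929613 0.055     ]]
[[0.49599212 0.25647789 0.06443216]
 [0.49444117 0.17861906 0.05939398]
 [0.48832638 0.09721091 0.06759063]
 [0.4876007  0.01874554 0.0607902 ]]
[[0.62761836 0.20576011 0.075     ]]
hang [[ 0.47051992 -0.24102397  0.14      ]
 [ 0.48723284 -0.4094436   0.14      ]]
cam in tool [-0.12088461  0.00034274 -0.07659019] [[-6.25610782e-04 -3.02175348e-01  9.53252153e-01]
 [ 9.99999629e-01 -7.54272969e-04  4.17190616e-04]
 [ 5.92947613e-04  9.53252060e-01  3.02175707e-01]]
toolR [[-7.57650261e-04  3.89259242e-01  9.21127933e-01]
 [-1.64421629e-03  9.21126467e-01 -3.89259975e-01]
 [-9.99998361e-01 -1.80945647e-03 -5.78653206e-05]]
```

```bash
python3 - <<'E'
from h import *
plan([.47,.14,.22],toolR([0,0,-1],[0.04,1,0]),n=14)
E
```

```text
n 14 rotvec [-0.36  -0.     0.002] d_tool_cm [  3.29 -36.25  37.85]
[-0.026, -0.0, 0.0, 0.23, -2.59, 2.7, 1.0]
[-0.026, -0.0, 0.0, 0.23, -2.66, 2.64, 1.0]
[-0.026, -0.0, 0.0, 0.23, -2.72, 2.57, 1.0]
[-0.026, -0.0, 0.0, 0.23, -2.79, 2.5, 1.0]
[-0.026, -0.0, 0.0, 0.23, -2.85, 2.42, 1.0]
[-0.026, -0.0, 0.0, 0.23, -2.91, 2.35, 1.0]
[-0.026, -0.0, 0.0, 0.23, -2.97, 2.27, 1.0]
[-0.026, -0.0, 0.0, 0.23, -3.03, 2.2, 1.0]
[-0.026, -0.0, 0.0, 0.23, -3.09, 2.12, 1.0]
[-0.026, -0.0, 0.0, 0.23, -3.14, 2.04, 1.0]
[-0.026, -0.0, 0.0, 0.23, -3.19, 1.96, 1.0]
[-0.026, -0.0, 0.0, 0.23, -3.24, 1.87, 1.0]
[-0.026, -0.0, 0.0, 0.23, -3.29, 1.79, 1.0]
[-0.026, -0.0, 0.0, 0.23, -3.33, 1.7, 1.0]
```

Call:
{"name": "arm_command", "arguments": {"series": [[[-0.026,0,0,0.2,-2.6,2.7,1],[-0.026,0,0,0.2,-2.7,2.6,1],[-0.026,0,0,0.2,-2.7,2.6,1],[-0.026,0,0,0.2,-2.8,2.5,1],[-0.026,0,0,0.2,-2.9,2.4,1],[-0.026,0,0,0.2,-2.9,2.4,1],[-0.026,0,0,0.2,-3.0,2.3,1],[-0.026,0,0,0.2,-3.0,2.2,1],[-0.026,0,0,0.2,-3.1,2.1,1],[-0.026,0,0,0.2,-3.1,2.0,1]]]}}

```text
time: 1.15
tool_pos: [0.4141, 0.2688, 0.2277]
tcp_rot: [0.091, 1.572, -0.098]
wrist_force: [0.6, 1.0, 0.5]
width: 1.001
```

```bash
python3 - <<'E'
from h import *
plan([.47,.14,.22],toolR([0,0,-1],[0.04,1,0]))
E
```

```text
n 4 rotvec [-0.08  -0.003  0.004] d_tool_cm [  0.8  -12.12   7.09]
[-0.02, -0.001, 0.001, 0.2, -3.03, 1.77, 1.0]
[-0.02, -0.001, 0.001, 0.2, -3.06, 1.71, 1.0]
[-0.02, -0.001, 0.001, 0.2, -3.1, 1.65, 1.0]
[-0.02, -0.001, 0.001, 0.19, -3.13, 1.59, 1.0]
```

Call:
{"name": "arm_command", "arguments": {"series": [[[-0.02,0,0,0.2,-3.0,1.8,1],[-0.02,0,0,0.2,-3.1,1.7,1],[-0.02,0,0,0.2,-3.1,1.7,1],[-0.02,0,0,0.2,-3.1,1.6,1],[0,0,0,0,0,0,1],[0,0,0,0,0,0,1]]]}}

```text
time: 1.75
tool_pos: [0.4724, 0.13, 0.2183]
tcp_rot: [0.029, 1.575, -0.038]
wrist_force: [-0.7, 0.0, 0.1]
width: 0.998
```

```bash
python3 - <<'E'
from h import *
c=snap("wrist","w1"); print(c["tp"],c["tr"])
E
```

```text
[0.47240406 0.13001438 0.21833337] [ 0.02931627  1.57515238 -0.0377792 ]
```

View pics/w1.png

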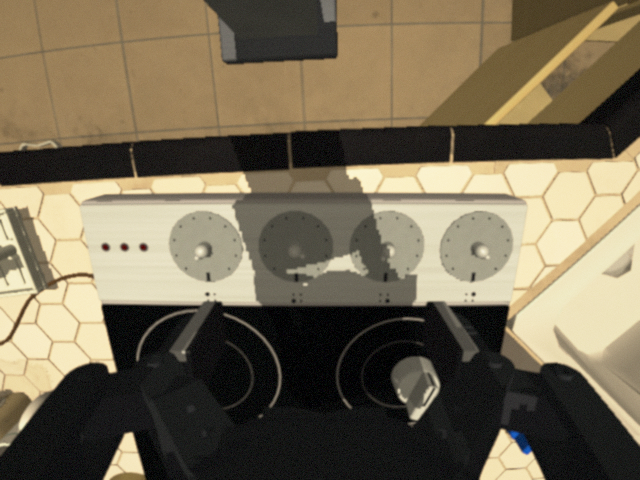

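Wrist view: rear is down and the dials sit at (205,247), (295,246), (387,246) and (476,246). The knob on the glass is at (416,388). I'll enlarge the dials and fit their outlines.

```bash
python3 - <<'E'
from h import *
c=load("w1");p=c["p"]
tiles=[]
for u in (205,295,387,476):
    t=cv2.resize(p[208:290,u-40:u+40],None,fx=4.7,fy=4.7,interpolation=cv2.INTER_CUBIC).astype(float)
    t=np.clip((t-t.min())/(np.percentile(t,99.5)-t.min()),0,1)**.7*255
    tiles.append(t.astype(np.uint8))
    t=cv2.resize(p[208:290,u-40:u+40],None,fx=4.7,fy=4.7)
r=np.vstack([np.hstack(tiles[:2]),np.hstack(tiles[2:])]);r=cv2.resize(r,None,fx=.78,fy=.78);print(r.shape)
cv2.imwrite("pics/w1d.png",r)
E
```

```text
(601, 587, 3)
```

View pics/w1d.png

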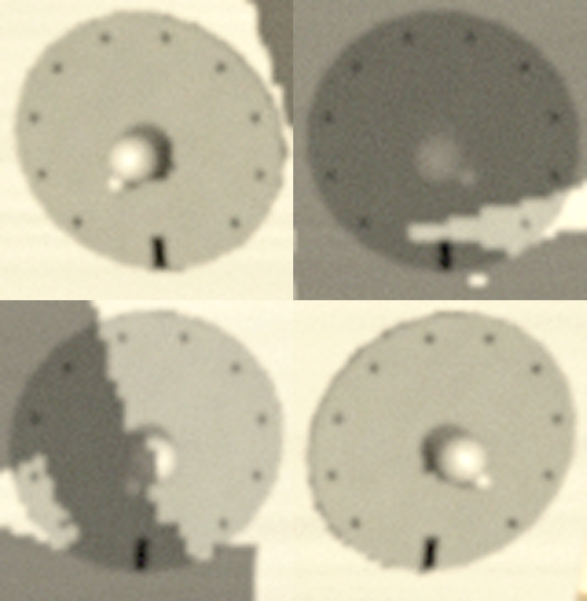

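```bash
cat > dials.py <<'E'
from h import *
def dots(c,u,v,zd,r=33):
    p=cv2.cvtColor(c["p"],cv2.COLOR_BGR2GRAY).astype(np.float32)
    f=8;x0,y0=int(u)-46,int(v)-46
    g=cv2.resize(p[y0:y0+92,x0:x0+92],None,fx=f,fy=f,interpolation=cv2.INTER_CUBIC)
    bh=cv2.morphologyEx(g,cv2.MORPH_BLACKHAT,cv2.getStructuringElement(cv2.MORPH_ELLIPSE,(45,45)))/(g+20)
    m=(bh>.12).astype(np.uint8)
    n,l,st,ce=cv2.connectedComponentsWithStats(m)
    pts=[]
    for k in range(1,n):
        if 100<st[k,4]<2600:
            pts.append(((ce[k][0]+.5)/f-.5+x0,(ce[k][1]+.5)/f-.5+y0,st[k,4]))
    return pts
E
python3 - <<'E'
from dials import *
c=load("w1")
print("depth z dial",[np.median(dep(c,[(u+a,v-22) for a in range(-8,9,2)])[:,2]).round(4) for u,v in [(205,247),(295,246),(387,246),(476,246)]])
print("glass z",np.median(dep(c,[(320+a,340) for a in range(-8,9,2)])[:,2]))
for u,v in [(205,247),(295,246),(387,246),(476,246)]:
    pts=dots(c,u,v,.055)
    W=onplane(c,[q[:2] for q in pts],.055)
    # circle fit robust
    c0=onplane(c,[(u,v)],.055)[0,:2]
    for it in range(6):
        rr=np.linalg.norm(W[:,:2]-c0,axis=1)
        k=(rr>.020)&(rr<.034)
        if it>2:
            med=np.median(rr[k]);k&=abs(rr-med)<.0012
        A=np.c_[2*W[k,:2],np.ones(k.sum())];b=(W[k,:2]**2).sum(1);s=np.linalg.lstsq(A,b,rcond=None)[0];c0=s[:2]
    print(np.round(c0,4),"R",np.sqrt(s[2]+c0@c0).round(4),k.sum(),len(pts))
    off=[q for q in zip(W,pts) if q[1][2]>900]
    print([ (np.round(q[0][:2]-c0,4),q[1][2]) for q in off])
E
```

```text
depth z dial [np.float64(0.0541), np.float64(0.0541), np.float64(0.0546), np.float64(0.0535)]
glass z 0.05232059499046732
[0.4887 0.0238] R 0.0277 11 14
[(array([0.0092, 0.0389]), np.int32(1085)), (array([ 0.0276, -0.0011]), np.int32(2538))]
[0.4922 0.1035] R 0.0278 11 12
[(array([ 0.028 , -0.0012]), np.int32(1796)), (array([0.0289, 0.0105]), np.int32(1012))]
[0.4953 0.1833] R 0.0277 11 21
[(array([-0.0418,  0.0038]), np.int32(1020)), (array([-0.0035,  0.0016]), np.int32(1661)), (array([ 0.0275, -0.0012]), np.int32(2277))]
[0.4989 0.2631] R 0.0278 11 18
[(array([-0.043 , -0.0143]), np.int32(1409)), (array([ 0.0276, -0.0013]), np.int32(2527)), (array([0.0419, 0.0423]), np.int32(1431))]
```

```bash
python3 - <<'E'
from h import *
p,Rc,s=cur();print(np.round(s["q"],3))
plan([.52,.14,.22],toolR([0,0,-1],[0.04,1,0])@R.from_rotvec([np.pi-.01,0,0]).as_matrix())
plan([.52,.14,.22],toolR([0,0,-1],[0.04,1,0])@R.from_rotvec([-np.pi+.01,0,0]).as_matrix())
E
```

```text
[ 0.221 -0.06   2.026 -0.005  1.182 -1.306]
n 25 rotvec [3.13  0.009 0.007] d_tool_cm [-0.2   1.17  4.72]
[0.125, 0.0, 0.0, -0.01, 0.05, 0.19, 1.0]
[0.125, 0.0, 0.0, -0.01, 0.07, 0.18, 1.0]
[0.125, 0.0, 0.0, -0.01, 0.09, 0.17, 1.0]
[0.125, 0.0, 0.0, -0.01, 0.11, 0.16, 1.0]
[0.125, 0.0, 0.0, -0.01, 0.13, 0.14, 1.0]
[0.125, 0.0, 0.0, -0.01, 0.15, 0.13, 1.0]
[0.125, 0.0, 0.0, -0.01, 0.16, 0.11, 1.0]
[0.125, 0.0, 0.0, -0.01, 0.18, 0.08, 1.0]
[0.125, 0.0, 0.0, -0.01, 0.18, 0.06, 1.0]
[0.125, 0.0, 0.0, -0.01, 0.19, 0.04, 1.0]
[0.125, 0.0, 0.0, -0.01, 0.19, 0.01, 1.0]
[0.125, 0.0, 0.0, -0.01, 0.19, -0.01, 1.0]
[0.125, 0.0, 0.0, -0.01, 0.19, -0.03, 1.0]
[0.125, 0.0, 0.0, -0.01, 0.19, -0.06, 1.0]
[0.125, 0.0, 0.0, -0.01, 0.18, -0.08, 1.0]
[0.125, 0.0, 0.0, -0.01, 0.17, -0.1, 1.0]
[0.125, 0.0, 0.0, -0.01, 0.15, -0.12, 1.0]
[0.125, 0.0, 0.0, -0.01, 0.14, -0.14, 1.0]
[0.125, 0.0, 0.0, -0.01, 0.12, -0.16, 1.0]
[0.125, 0.0, 0.0, -0.01, 0.1, -0.17, 1.0]
[0.125, 0.0, 0.0, -0.01, 0.07, -0.18, 1.0]
[0.125, 0.0, 0.0, -0.01, 0.05, -0.19, 1.0]
[0.125, 0.0, 0.0, -0.01, 0.03, -0.19, 1.0]
[0.125, 0.0, 0.0, 
[... 587 characters left out ...]
0]
[-0.125, -0.0, -0.0, -0.01, -0.16, 0.1, 1.0]
[-0.125, -0.0, -0.0, -0.01, -0.18, 0.08, 1.0]
[-0.125, -0.0, -0.0, -0.01, -0.19, 0.06, 1.0]
[-0.125, -0.0, -0.0, -0.01, -0.19, 0.04, 1.0]
[-0.125, -0.0, -0.0, -0.01, -0.19, 0.01, 1.0]
[-0.125, -0.0, -0.0, -0.01, -0.19, -0.01, 1.0]
[-0.125, -0.0, -0.0, -0.01, -0.19, -0.04, 1.0]
[-0.125, -0.0, -0.0, -0.01, -0.18, -0.06, 1.0]
[-0.125, -0.0, -0.0, -0.01, -0.18, -0.08, 1.0]
[-0.125, -0.0, -0.0, -0.01, -0.16, -0.1, 1.0]
[-0.125, -0.0, -0.0, -0.01, -0.15, -0.12, 1.0]
[-0.125, -0.0, -0.0, -0.01, -0.13, -0.14, 1.0]
[-0.125, -0.0, -0.0, -0.01, -0.11, -0.16, 1.0]
[-0.125, -0.0, -0.0, -0.01, -0.09, -0.17, 1.0]
[-0.125, -0.0, -0.0, -0.01, -0.07, -0.18, 1.0]
```

Call:
{"name": "arm_command", "arguments": {"series": [[[0.149,0,0,0,0,0.5,1],[0.149,0,0,0,0,0.5,1],[0.149,0,0,0,0.3,0.5,1],[0.149,0,0,0,0.3,0.4,1],[0.149,0,0,0,0.4,0.3,1],[0.149,0,0,0,0.5,0.2,1],[0.149,0,0,0,0.5,0.2,1],[0.149,0,0,0,0.5,0.1,1],[0.149,0,0,0,0.5,0,1],[0.149,0,0,0,0.5,-0.1,1]]]}}

```text
time: 2.8
tool_pos: [0.5178, 0.1542, 0.2172]
tcp_rot: [1.184, 1.225, -1.197]
wrist_force: [1.3, -0.4, -0.0]
width: 1.0
```

Call:
{"name": "arm_command", "arguments": {"series": [[[0.149,0,0,0,0.5,0,1],[0.149,0,0,0,0.5,0,1],[0.149,0,0,0,0.3,-0.2,1],[0.149,0,0,0,0,-0.2,1],[0.149,0,0,0,0,0,1],[0.149,0,0,0,0,0,1],[0.149,0,0,0,0,0,1],[0.149,0,0,0,0,0,1],[0.149,0,0,0,0,0,1],[0.149,0,0,0,0,0,1]]]}}

```text
time: 3.8
tool_pos: [0.5266, 0.1732, 0.216]
tcp_rot: [2.159, 0.106, -2.184]
wrist_force: [0.1, -0.3, 0.3]
width: 0.997
```

Call:
{"name": "arm_command", "arguments": {"series": [[[0.149,0,0,0,0,0,1],[0,0,0,0,0,0,1]]]}}

```text
time: 4.0
tool_pos: [0.5252, 0.1763, 0.2158]
tcp_rot: [-2.182, 0.057, 2.209]
wrist_force: [1.2, -0.3, -0.4]
width: 0.996
```

```bash
python3 - <<'E'
from h import *
c=snap("wrist","w2"); print(c["tp"],c["tr"])
E
```

```text
[0.52519123 0.17625794 0.21579456] [-2.18175791  0.05714168  2.20889561]
```

View pics/w2.png

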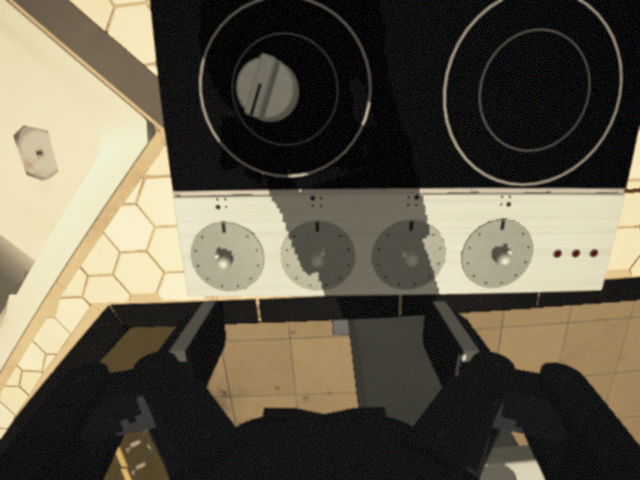

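The flipped view has dials 1–4 at (228,256), (318,255), (409,254) and (498,252). Knob_4 is at (266,88), with its black line pointing down-left towards the hob's front.

```bash
cat > fit.py <<'E'
from dials import *
def fitdial(c,u,v,z=.054):
    pts=dots(c,u,v,z);W=onplane(c,[q[:2] for q in pts],z)[:,:2];c0=onplane(c,[(u,v)],z)[0,:2]
    for it in range(6):
        rr=np.linalg.norm(W-c0,axis=1);k=(rr>.020)&(rr<.034)
        if it>2: k&=abs(rr-np.median(rr[k]))<.0012
        A=np.c_[2*W[k],np.ones(k.sum())];b=(W[k]**2).sum(1);s=np.linalg.lstsq(A,b,rcond=None)[0];c0=s[:2]
    return c0,k.sum()
E
python3 - <<'E'
from fit import *
A=load("w1");B=load("w2")
pa=np.array([fitdial(A,u,v)[0] for u,v in [(476,246),(387,246),(295,246),(205,247)]])
r=[fitdial(B,u,v) for u,v in [(228,256),(318,255),(409,254),(498,252)]];print([q[1] for q in r])
pb=np.array([q[0] for q in r])
print(pa.round(4),pb.round(4),(pb-pa).round(4))
print((pa-pa[0]).round(4),(pb-pb[0]).round(4))
m=(pa+pb)/2
row=m[0]-m[3];print("m",m.round(4),"yaw",np.degrees(np.arctan2(row[1],row[0]))-90)
tiles=[]
for u,v in [(228,256),(318,255),(409,254),(498,252)]:
    t=cv2.resize(B["p"][v-40:v+40,u-40:u+40],None,fx=3.7,fy=3.7,interpolation=cv2.INTER_CUBIC).astype(float)
    tiles.append((np.clip((t-t.min())/(np.percentile(t,99.5)-t.min()),0,1)**.7*255).astype(np.uint8))
cv2.imwrite("pics/w2d.png",np.vstack([np.hstack(tiles[:2]),np.hstack(tiles[2:])]))
cv2.imwrite("pics/w2k.png",cv2.resize(B["p"][40:135,215:320],None,fx=6,fy=6,interpolation=2))
E
```

```text
[np.int64(10), np.int64(10), np.int64(10), np.int64(10)]
[[0.4992 0.2636]
 [0.4957 0.1835]
 [0.4925 0.1034]
 [0.489  0.0235]] [[0.499  0.2637]
 [0.4955 0.1837]
 [0.4923 0.1038]
 [0.4889 0.0238]] [[-0.0003  0.0002]
 [-0.0002  0.0002]
 [-0.0002  0.0004]
 [-0.0001  0.0004]]
[[ 0.      0.    ]
 [-0.0036 -0.0801]
 [-0.0067 -0.1602]
 [-0.0102 -0.2401]] [[ 0.      0.    ]
 [-0.0035 -0.08  ]
 [-0.0066 -0.16  ]
 [-0.01   -0.2399]]
m [[0.4991 0.2637]
 [0.4956 0.1836]
 [0.4924 0.1036]
 [0.489  0.0236]] yaw -2.4146696840699065
```

View pics/w2d.png

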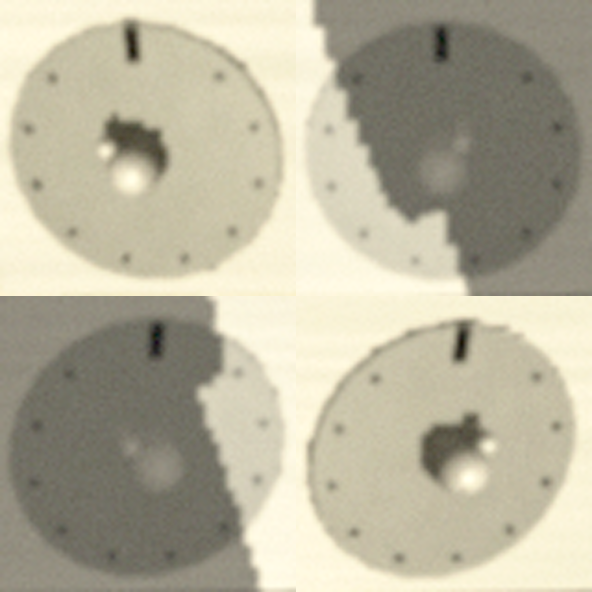

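View pics/w2k.png

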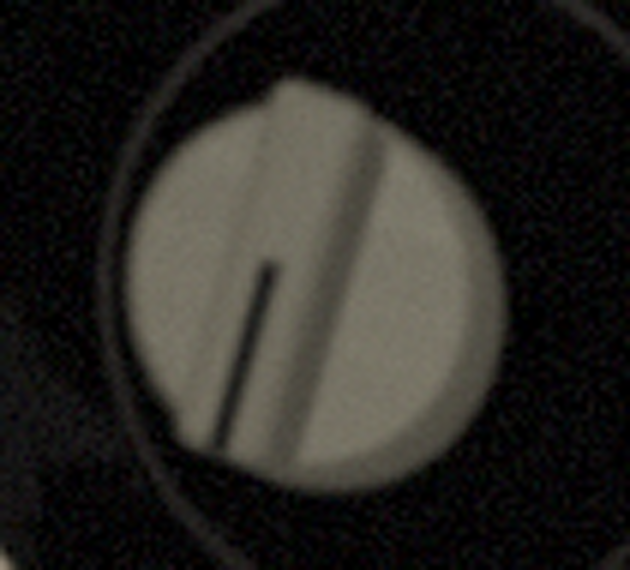

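```bash
python3 - <<'E'
from fit import *
A=load("w1");B=load("w2")
m=np.array([[0.4991,0.2637],[0.4956,0.1836],[0.4924,0.1036],[0.489,0.0236]])
ka=[(488,257.5),(383,258.8),(302.7,256.6),(196.4,258.2)];kb=[(216.6,256.5),(322.9,252.8),(404.4,254.8),(510.2,252.8)]
for c,k in((A,ka),(B,kb)):
    d=onplane(c,k,.0635)[:,:2]-m;print(d.round(4).tolist(),np.degrees(np.arctan2(d[:,1],d[:,0])).round(1),np.linalg.norm(d,axis=1).round(4))
oa,da=ray(A,ka);ob,db=ray(B,kb)
for i in range(4):
    M=np.c_[da[i],-db[i]];t=np.linalg.lstsq(M,ob-oa,rcond=None)[0];P=(oa+da[i]*t[0]+ob+db[i]*t[1])/2;d=P[:2]-m[i]
    print(P.round(4),np.degrees(np.arctan2(d[1],d[0])).round(1),np.linalg.norm(d))
# knob 4
k=lambda x,y:(215+(x+.5)/6-.5,40+(y+.5)/6-.5)
L=onplane(B,[k(269,265),k(217,450)],.052+.041);print("line",L.round(4))
T=onplane(B,[k(275,85),k(372,125),k(180,430),k(290,462)],.093);print(T.round(4),T.mean(0))
d=L[1]-L[0];print(np.degrees(np.arctan2(d[1],d[0])))
d=T[2]-T[0];print(np.degrees(np.arctan2(d[1],d[0])));d=T[3]-T[1];print(np.degrees(np.arctan2(d[1],d[0])))
# skirt mask: ellipse of skirt top
E
```

```text
[[0.0062, 0.0062], [0.0068, -0.0049], [0.0052, 0.0067], [0.0064, -0.0052]] [ 45.2 -35.6  52.4 -39.1] [0.0088 0.0084 0.0085 0.0082]
[[0.005, 0.0052], [0.0072, -0.0051], [0.0049, 0.0061], [0.0051, -0.0058]] [ 46.4 -35.5  51.2 -48.6] [0.0072 0.0088 0.0079 0.0077]
[0.5046 0.2687 0.0652] 42.1 0.007418691455188159
[0.5026 0.1786 0.0631] -35.4 0.008594971133353302
[0.4975 0.1101 0.064 ] 52.0 0.008236527797573428
[0.4948 0.019  0.0652] -38.5 0.007415544216075788
line [[0.6336 0.213  0.093 ]
 [0.6147 0.2208 0.093 ]]
[[0.6517 0.2106 0.093 ]
 [0.6471 0.2006 0.093 ]
 [0.6171 0.2247 0.093 ]
 [0.6129 0.2127 0.093 ]] [0.63220761 0.21215523 0.093     ]
157.7306689540399
157.891181187159
160.38346955087877
```

```bash
cat >> h.py <<'E'
def yawR(psi):
    a=np.radians(psi);return toolR([0,0,-1],[np.cos(a),np.sin(a),0])
E
python3 - <<'E'
from h import *
B=load("w2")
g=cv2.cvtColor(B["p"],cv2.COLOR_BGR2GRAY)[40:135,215:320]
m=(g>75).astype(np.uint8);n,l,st,ce=cv2.connectedComponentsWithStats(m);print(st,ce)
k=lambda x,y:(215+(x+.5)/6-.5,40+(y+.5)/6-.5)
e=[k(128,285),k(465,285),k(275,100),k(300,478)]
print(onplane(B,e[:2],.072),onplane(B,[k(297,288)],.072))
plan([.634,.2125,.16],yawR(-111.3),g=.5)
E
```

```text
[[   0    0  105   95 7238]
 [  22   14   61   66 2734]
 [   0   93    2    2    3]] [[52.1807129  46.86474164]
 [51.57827359 47.30687637]
 [ 0.33333333 93.66666667]]
[[0.63502326 0.23359239 0.072     ]
 [0.6325104  0.19350394 0.072     ]] [[0.63337608 0.21346888 0.072     ]]
n 4 rotvec [ 0.323  0.012 -0.002] d_tool_cm [  5.44  -4.15 -10.77]
[0.081, 0.003, -0.001, 1.36, -1.04, -2.69, 0.5]
[0.081, 0.003, -0.001, 1.37, -1.25, -2.59, 0.5]
[0.081, 0.003, -0.001, 1.38, -1.45, -2.48, 0.5]
[0.081, 0.003, -0.001, 1.39, -1.65, -2.35, 0.5]
```

Call:
{"name": "arm_command", "arguments": {"series": [[[0.08,0,0,1.3,-1.0,-2.6,0.5],[0.08,0,0,1.3,-1.2,-2.5,0.5],[0.08,0,0,1.3,-1.4,-2.4,0.5],[0.08,0.01,0,1.3,-1.6,-2.2,0.5],[0,0,0,0,0,0,0.5],[0,0,0,0,0,0,0.5]]]}}

```text
time: 4.65
tool_pos: [0.6308, 0.2181, 0.1611]
tcp_rot: [-2.029, 0.365, 2.032]
wrist_force: [-0.3, -0.3, 0.5]
width: 0.5
```

```bash
python3 - <<'E'
from h import *
c=snap("wrist","w3"); print(c["tp"],c["tr"])
plan([.633,.213,.16],yawR(-111.3),g=.5)
E
```

```text
[0.63080862 0.21814824 0.16108866] [-2.02864109  0.36526352  2.03196776]
n 1 rotvec [ 0.018  0.001 -0.003] d_tool_cm [ 0.1   0.39 -0.41]
[0.018, 0.001, -0.003, 0.1, 0.39, -0.41, 0.5]
```

View pics/w3.png

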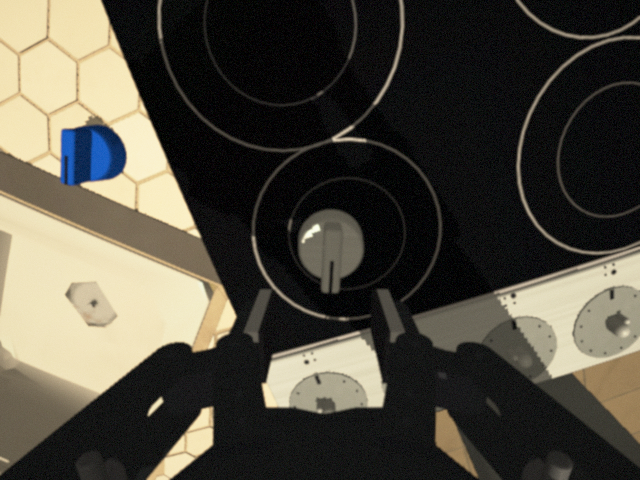

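Knob_4's bar now sits between the fingers' columns at (331,225–292), running nearly straight down the image. I'll measure it precisely.

```bash
python3 - <<'E'
from h import *
c=load("w3")
cv2.imwrite("pics/w3k.png",cv2.resize(c["p"][200:300,280:380],None,fx=6,fy=6,interpolation=2))
E
```

```text
(no output)
```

View pics/w3k.png

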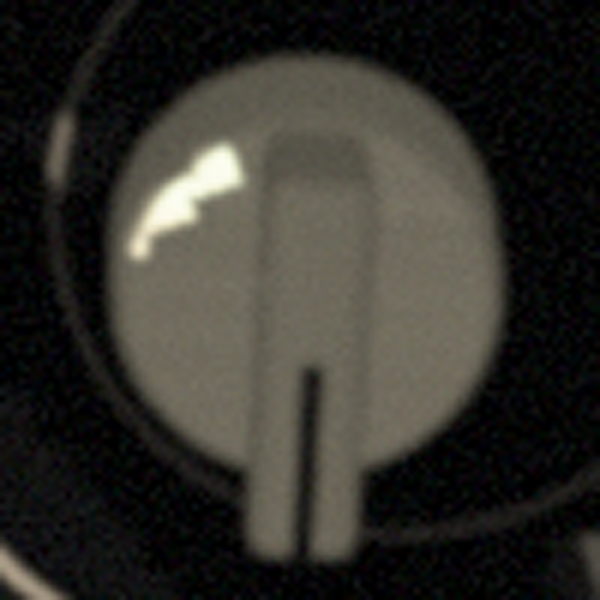

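```bash
python3 - <<'E'
from h import *
c=load("w3")
k=lambda x,y:(280+(x+.5)/6-.5,200+(y+.5)/6-.5)
Q=onplane(c,[k(268,182),k(370,182),k(252,557),k(354,557)],.093)
C=Q.mean(0);d=(Q[2]+Q[3]-Q[0]-Q[1])/2;print(Q.round(4),C,np.linalg.norm(d),np.degrees(np.arctan2(d[1],d[0])),np.linalg.norm(Q[1]-Q[0]))
L=onplane(c,[k(314,370),k(303,555)],.093);d=L[1]-L[0];print(L,np.degrees(np.arctan2(d[1],d[0])))
plan([C[0],C[1],.0965],yawR(-111.3),step=2,g=.5)
E
```

```text
[[0.6529 0.2101 0.093 ]
 [0.6495 0.201  0.093 ]
 [0.6166 0.2253 0.093 ]
 [0.613  0.2156 0.093 ]] [0.63299472 0.21301389 0.093     ] 0.039353386347652855 157.8306859255586 0.009684052606752456
[[0.63340179 0.2125332  0.093     ]
 [0.6149841  0.22036289 0.093     ]] 156.96878862593024
n 4 rotvec [ 0.018  0.001 -0.003] d_tool_cm [ 6.45  0.37 -0.41]
[0.004, 0.0, -0.001, 1.61, 0.09, -0.1, 0.5]
[0.004, 0.0, -0.001, 1.61, 0.09, -0.1, 0.5]
[0.004, 0.0, -0.001, 1.61, 0.09, -0.1, 0.5]
[0.004, 0.0, -0.001, 1.61, 0.1, -0.1, 0.5]
```

Call:
{"name": "arm_command", "arguments": {"series": [[[0.01,0,-0.001,1.6,0.1,-0.1,0.5],[0.01,0,-0.001,1.6,0.1,-0.1,0.5],[0.01,0,-0.001,1.6,0.1,-0.1,0.5],[0.01,0,0,1.5,0.1,-0.1,0.5],[0,0,0,0,0,0,0.5]]], "newtons": 40}}

```text
time: 5.2
tool_pos: [0.6301, 0.2117, 0.0937]
tcp_rot: [-2.004, 0.399, 2.007]
wrist_force: [0.1, -0.3, -0.4]
width: 0.498
```

```bash
python3 - <<'E'
from h import *
plan([.633,.213,.0965],yawR(-112.5),step=2,g=.5);print(cur()[0])
E
```

```text
n 1 rotvec [-0.001  0.002  0.   ] d_tool_cm [-0.28 -0.23 -0.22]
[-0.001, 0.002, 0.0, -0.28, -0.23, -0.22, 0.5]
[0.63009368 0.21174348 0.09373163]
```

Call:
{"name": "arm_command", "arguments": {"series": [[[0,0,0,-0.25,-0.2,-0.2,0.5],[0,0,0,0,0,0,0.5],[0,0,0,0,0,0,0.0],[0,0,0,0,0,0,0],[0,0,0,0,0,0,0],[0,0,0,0,0,0,0],[0,0,0,0,0,0,0]]], "newtons": 40}}

```text
time: 5.9
tool_pos: [0.6342, 0.2132, 0.0981]
tcp_rot: [-2.006, 0.398, 2.004]
wrist_force: [0.1, -1.0, -1.2]
width: 0.117
```

```bash
python3 - <<'E'
from h import *
c=snap("wrist","w4"); p,Rc,s=cur();print(p,s["width"],s["wrist_force"],np.degrees(np.arctan2(Rc[1,1],Rc[0,1])))
E
```

```text
[0.63425601 0.21314292 0.09808982] 0.11405963740292815 [-0.16897714 -0.37588291 -0.99076126] -112.52749809716354
```

View pics/w4.png

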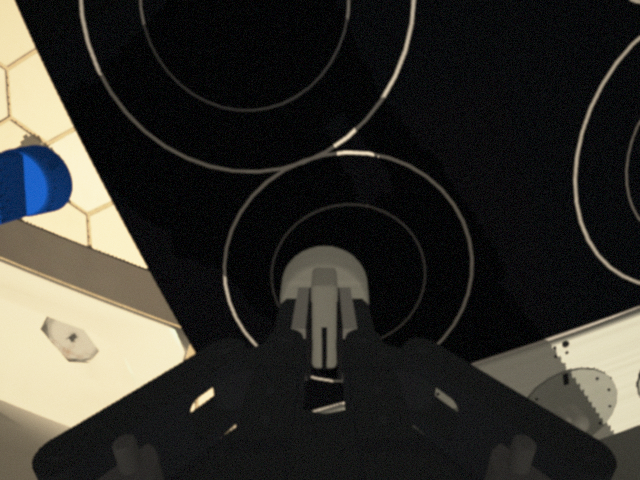

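The grip reads 0.114 (≈10 mm) and the bar is centred between the fingers at (325,310). Lifting now.

Call:
{"name": "arm_command", "arguments": {"series": [[[0,0,0,-1.0,0,0,0],[0,0,0,-2,0,0,0],[0,0,0,-2,0,0,0],[-0.14,0,0,-0.5,0,0.5,0],[-0.14,0,0,0,0,0.5,0],[-0.14,0,0,0,0,0.8,0],[-0.14,0,0,0,0,0.8,0],[-0.14,0,0,0,-0.4,0.8,0]]], "newtons": 60}}

```text
time: 6.75
tool_pos: [0.6012, 0.2195, 0.1611]
tcp_rot: [2.048, 0.345, -2.036]
wrist_force: [0.7, -0.9, -0.5]
width: 0.113
```

```bash
python3 - <<'E'
from h import *
c=snap("wrist","w5"); p,Rc,s=cur();print(p,s["width"],s["wrist_force"],np.round(s["q"],2))
plan([.4956,.1836,.15],yawR(54.5),g=0)
E
```

```text
[0.59984033 0.21996875 0.16112663] 0.11098131167243096 [-1.82079964 -0.15594766 -0.67853054] [0.31 0.26 1.78 0.   1.09 1.54]
n 17 rotvec [-2.184 -0.004 -0.005] d_tool_cm [ 1.06 -0.03 11.05]
[-0.128, -0.0, -0.0, 0.06, -0.0, 0.65, 0]
[-0.128, -0.0, -0.0, 0.06, -0.08, 0.64, 0]
[-0.128, -0.0, -0.0, 0.06, -0.17, 0.63, 0]
[-0.128, -0.0, -0.0, 0.06, -0.25, 0.6, 0]
[-0.128, -0.0, -0.0, 0.06, -0.32, 0.57, 0]
[-0.128, -0.0, -0.0, 0.06, -0.39, 0.52, 0]
[-0.128, -0.0, -0.0, 0.06, -0.45, 0.47, 0]
[-0.128, -0.0, -0.0, 0.06, -0.51, 0.4, 0]
[-0.128, -0.0, -0.0, 0.06, -0.56, 0.33, 0]
[-0.128, -0.0, -0.0, 0.06, -0.6, 0.26, 0]
[-0.128, -0.0, -0.0, 0.06, -0.62, 0.18, 0]
[-0.128, -0.0, -0.0, 0.06, -0.64, 0.1, 0]
[-0.128, -0.0, -0.0, 0.06, -0.65, 0.02, 0]
[-0.128, -0.0, -0.0, 0.07, -0.65, -0.07, 0]
[-0.128, -0.0, -0.0, 0.07, -0.63, -0.15, 0]
[-0.128, -0.0, -0.0, 0.07, -0.61, -0.23, 0]
[-0.128, -0.0, -0.0, 0.07, -0.57, -0.3, 0]
```

View pics/w5.png

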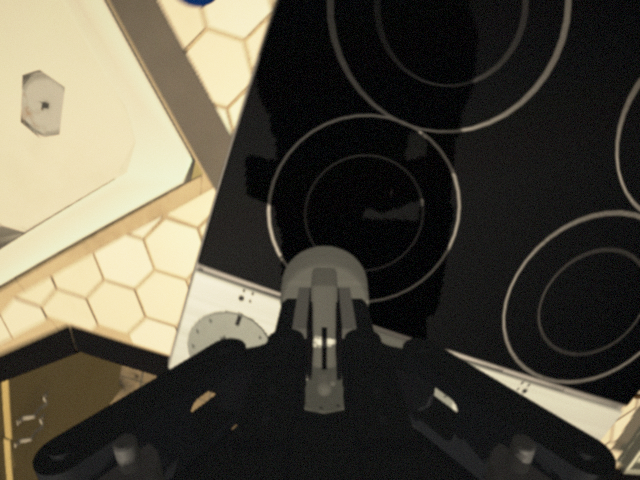

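The knob is held, in the same place in the image as before the lift.

Call:
{"name": "arm_command", "arguments": {"series": [[[-0.14,0,0,0.05,0,0.7,0],[-0.14,0,0,0.05,-0.1,0.7,0],[-0.14,0,0,0.05,-0.2,0.7,0],[-0.14,0,0,0.05,-0.3,0.6,0],[-0.14,0,0,0.05,-0.4,0.6,0],[-0.14,0,0,0.05,-0.5,0.5,0],[-0.14,0,0,0.05,-0.5,0.4,0],[-0.14,0,0,0.05,-0.6,0.4,0],[-0.14,0,0,0.05,-0.6,0.3,0],[-0.14,0,0,0.05,-0.7,0.2,0]]]}}

```text
time: 7.8
tool_pos: [0.5351, 0.1977, 0.1628]
tcp_rot: [1.073, 1.288, -1.052]
wrist_force: [0.2, -0.8, -1.1]
width: 0.111
```

```bash
python3 - <<'E'
from h import *
plan([.4956-.0008*np.cos(np.radians(-35.5)),.1836-.0008*np.sin(np.radians(-35.5)),.14],yawR(54.5),g=0)
E
```

```text
n 6 rotvec [-0.756  0.003 -0.014] d_tool_cm [ 2.22 -4.23  0.56]
[-0.126, 0.0, -0.002, 0.37, -0.71, 0.09, 0]
[-0.126, 0.0, -0.002, 0.37, -0.71, 0.0, 0]
[-0.126, 0.0, -0.002, 0.37, -0.7, -0.08, 0]
[-0.126, 0.0, -0.002, 0.38, -0.69, -0.17, 0]
[-0.126, 0.0, -0.002, 0.38, -0.66, -0.26, 0]
[-0.126, 0.0, -0.002, 0.38, -0.62, -0.34, 0]
```

Call:
{"name": "arm_command", "arguments": {"series": [[[-0.126,0,-0.002,0.4,-0.7,0.1,0],[-0.126,0,-0.002,0.4,-0.7,0,0],[-0.126,0,-0.002,0.4,-0.7,-0.1,0],[-0.126,0,-0.002,0.3,-0.7,-0.2,0],[-0.126,0,-0.002,0.3,-0.65,-0.25,0],[-0.126,0,-0.002,0.3,-0.6,-0.35,0],[0,0,0,0,0,0,0],[0,0,0,0,0,0,0]]]}}

```text
time: 8.6
tool_pos: [0.4961, 0.184, 0.1464]
tcp_rot: [0.48, 1.508, -0.474]
wrist_force: [0.0, 0.7, -0.2]
width: 0.11
```

```bash
python3 - <<'E'
from h import *
c=snap("wrist","w6");plan([.4956-.0008*np.cos(np.radians(-35.5)),.1836-.0008*np.sin(np.radians(-35.5)),.14],yawR(54.5),g=0)
E
```

```text
n 1 rotvec [ 0.01   0.007 -0.006] d_tool_cm [ 0.63 -0.07 -0.11]
[0.01, 0.007, -0.006, 0.63, -0.07, -0.11, 0]
```

View pics/w6.png

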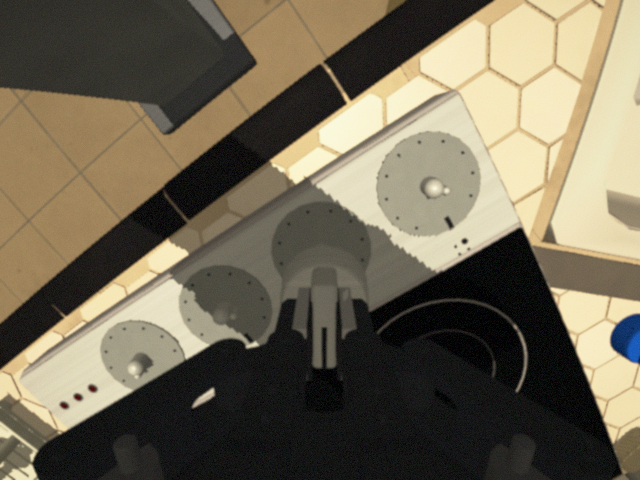

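```bash
python3 - <<'E'
from h import *
c=load("w6")
t=cv2.resize(c["p"][240:380,270:380],None,fx=5,fy=5,interpolation=2).astype(float)
t=np.clip(t/130,0,1)**.7*255
cv2.imwrite("pics/w6k.png",t.astype(np.uint8)[:600])
E
```

```text
(no output)
```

View pics/w6k.png

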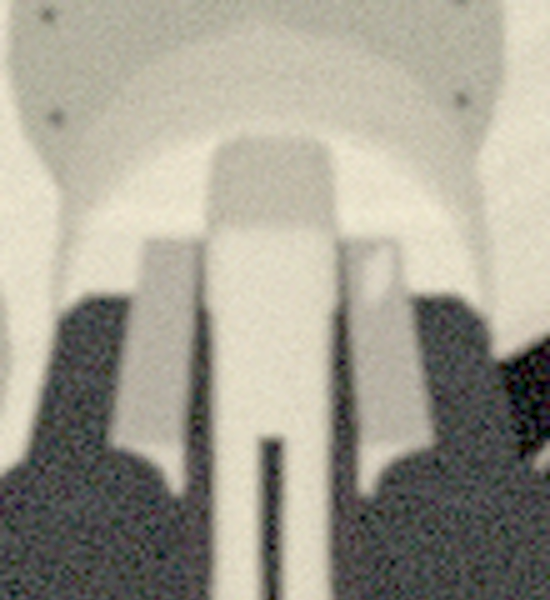

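```bash
cat >> h.py <<'E'
def intool(c,uv,xt):
    """pixel -> tool-frame point on plane tool x = xt"""
    Rt=R.from_rotvec(c["tr"]).as_matrix();o,d=ray(c,uv);o=Rt.T@(o-c["tp"]);d=d@Rt
    return o+d*((xt-o[0])/d[:,0])[:,None]
E
python3 - <<'E'
from h import *
c=load("w6")
g=cv2.cvtColor(c["p"],cv2.COLOR_BGR2GRAY);print(g[355:376,320],g[355:376,328])
print(intool(c,[(324,285.6),(324,367)],.005), intool(c,[(270+58/5,300)],.026))
E
```

```text
[100  98  96 101  98  99  98  99 100 101  99  92  74  47  11  11  14   8
   0   3   8] [ 98 101  95 103 103  99  98 101  99 100  98  93  77  50  20   6   0   9
   0  10   2]
[[ 0.005       0.00067897 -0.01719113]
 [ 0.005       0.00066043  0.02208828]] [[ 0.026      -0.01941669  0.00022885]]
```

```bash
python3 - <<'E'
from h import *
c=load("w6")
print(intool(c,[(323,245)],.046)+[0,0,.0225], intool(c,[(323,266)],.026)+[0,0,.0225])
c=load("w3")
k=lambda x,y:(280+(x+.5)/6-.5,200+(y+.5)/6-.5)
# w3 skirt far edge bottom
Rt=R.from_rotvec(c["tr"]).as_matrix();print(Rt.T@(np.array([.633,.213,.093])-c["tp"]))
xt=c["tp"][2]-.052
print(intool(c,[k(310,55)],xt)+[0,0,.0225],intool(c,[k(108,285),k(503,285)],xt-.02).mean(0))
E
```

```text
[[0.046      0.0002264  0.00193271]] [[0.026      0.00024952 0.0053614 ]]
[ 0.06809637  0.00386673 -0.00391208]
[[ 0.10908866  0.00444777 -0.00425388]] [ 0.08908866  0.0036985  -0.00604371]
```

```bash
cat >> h.py <<'E'
M=np.array([[0.4991,0.2637],[0.4956,0.1836],[0.4924,0.1036],[0.489,0.0236]])
def tgt(i,ptr,z,oz,oy):
    a=np.radians(ptr);pd=np.array([np.cos(a),np.sin(a)]);yd=np.array([-pd[1],pd[0]])
    q=M[i-1]-oz*pd-oy*yd
    return [q[0],q[1],z],yawR(ptr+90)
E
python3 - <<'E'
from h import *
plan(*tgt(2,-35.5,.12,.002,.0003),g=0)
E
```

```text
n 1 rotvec [ 0.01   0.007 -0.006] d_tool_cm [ 2.63 -0.11 -0.24]
[0.01, 0.007, -0.006, 2.63, -0.11, -0.24, 0]
```

Call:
{"name": "arm_command", "arguments": {"series": [[[0.01,0.007,-0.006,0.9,-0.1,-0.2,0],[0,0,0,0.9,0,0,0],[0,0,0,0.4,0,0,0],[0,0,0,0,0,0,0],[0,0,0,0,0,0,0]]]}}

```text
time: 9.15
tool_pos: [0.4949, 0.1846, 0.1224]
tcp_rot: [0.49, 1.515, -0.491]
wrist_force: [-0.1, 0.3, 0.3]
width: 0.112
```

```bash
python3 - <<'E'
from h import *
plan(*tgt(2,-35.5,.12,.002,.0003),g=0);print(cur()[0])
E
```

```text
n 1 rotvec [-0.007  0.     0.   ] d_tool_cm [ 0.24 -0.07 -0.08]
[-0.007, 0.0, 0.0, 0.24, -0.07, -0.08, 0]
[0.49488912 0.18462937 0.12239922]
```

Call:
{"name": "arm_command", "arguments": {"series": [[[-0.007,0,0,0.2,-0.07,-0.08,0],[0,0,0,0,0,0,0],[0,0,0,0,0,0,0]]]}}

```text
time: 9.45
tool_pos: [0.4939, 0.1846, 0.1203]
tcp_rot: [0.485, 1.516, -0.485]
wrist_force: [0.7, 0.0, -0.1]
width: 0.107
```

```bash
python3 - <<'E'
from h import *
plan(*tgt(2,-35.5,.12,.002,.0003),g=0);print(cur()[0])
E
```

```text
n 1 rotvec [0. 0. 0.] d_tool_cm [ 0.03 -0.01 -0.01]
[0.0, 0.0, 0.0, 0.03, -0.01, -0.01, 0]
[0.49390129 0.18456288 0.12030263]
```

Aligned; pushing down in small steps.

Call:
{"name": "arm_command", "arguments": {"series": [[[0,0,0,0.3,0,0,0],[0,0,0,0.3,0,0,0],[0,0,0,0.2,0,0,0],[0,0,0,0.2,0,0,0]]]}}

```text
time: 9.85
tool_pos: [0.4945, 0.1848, 0.1104]
tcp_rot: [0.485, 1.514, -0.484]
wrist_force: [0.2, -0.3, -0.8]
width: 0.113
```

Call:
{"name": "arm_command", "arguments": {"series": [[[0,0,0,0.3,0,0,0],[0,0,0,0.3,0,0,0],[0,0,0,0.2,0,0,0]]]}}

```text
time: 10.15
tool_pos: [0.4943, 0.1846, 0.1015]
tcp_rot: [0.485, 1.515, -0.484]
wrist_force: [0.1, 0.3, -0.5]
width: 0.11
```

```bash
python3 - <<'E'
from h import *
plan(*tgt(2,-35.5,.10,.002,.0003),g=0);p,_,s=cur();print(p,s["wrist_force"],s["torque"],s["width"])
E
```

```text
n 1 rotvec [ 0.     0.001 -0.001] d_tool_cm [ 0.15 -0.04 -0.03]
[0.0, 0.001, -0.001, 0.15, -0.04, -0.03, 0]
[0.49428682 0.18463063 0.10149279] [ 0.09067407  0.34673672 -0.48165506] [-0.03262073 -0.03504284 -0.009333  ] 0.1104062177450454
```

Call:
{"name": "arm_command", "arguments": {"series": [[[0,0,0,0.2,0,0,0],[0,0,0,0.1,0,0,0],[0,0,0,0.1,0,0,0],[0,0,0,0.1,0,0,0]]]}}

```text
time: 10.55
tool_pos: [0.4943, 0.1847, 0.0983]
tcp_rot: [0.485, 1.516, -0.485]
wrist_force: [0.2, 0.5, 0.8]
width: 0.118
```

Call:
{"name": "arm_command", "arguments": {"series": [[[0,0,0,0.15,0,0,0],[0,0,0,0.15,0,0,0],[0,0,0,0.2,0,0,0]]]}}

```text
time: 10.85
tool_pos: [0.4945, 0.1849, 0.0983]
tcp_rot: [0.484, 1.516, -0.485]
wrist_force: [-6.4, -2.3, 15.3]
width: 0.112
```

Call:
{"name": "arm_command", "arguments": {"series": [[[-0.145,0,0,0,-0.03,0,0],[-0.145,0,0,0,-0.03,0,0],[-0.145,0,0,0,-0.03,0,0],[-0.143,0,0,0,-0.03,0,0],[0,0,0,0,0,0,0],[0,0,0,0,0,0,0]]]}}

```text
time: 11.45
tool_pos: [0.4925, 0.1821, 0.0985]
tcp_rot: [0.015, 1.574, -0.021]
wrist_force: [0.4, -0.1, 0.2]
width: 0.112
```

```bash
python3 - <<'E'
from h import *
plan(*tgt(2,-2.4,.0985,.002,.0003),g=0);p,_,s=cur();print(p,s["wrist_force"],s["torque"],s["width"])
c=snap("wrist","w7")
E
```

```text
n 1 rotvec [ 0.018 -0.004  0.004] d_tool_cm [-0.    0.13  0.1 ]
[0.018, -0.004, 0.004, -0.0, 0.13, 0.1, 0]
[0.49251695 0.18213261 0.09847218] [ 0.41515964 -0.05749557  0.16211008] [ 0.01401508  0.06814452 -0.06588305] 0.11166192330056025
```

View pics/w7.png

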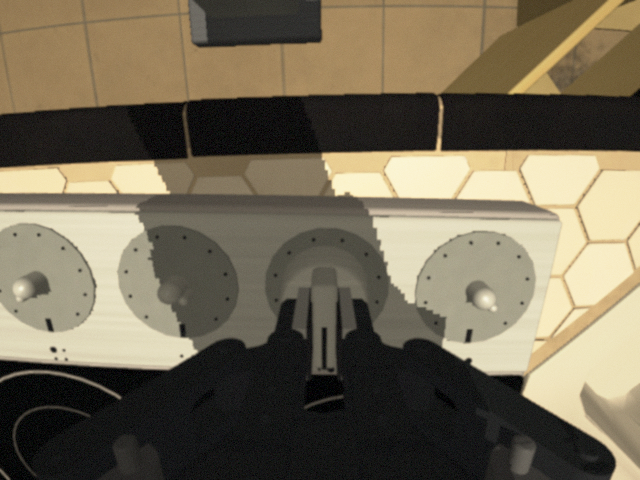

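Call:
{"name": "arm_command", "arguments": {"series": [[[0.018,-0.004,0.004,0,0.1,0.08,0],[0,0,0,0,0,0,0],[0,0,0,0,0,0,0]]]}}

```text
time: 11.8
tool_pos: [0.4926, 0.1823, 0.0984]
tcp_rot: [0.035, 1.572, -0.038]
wrist_force: [-0.8, 0.1, 0.7]
width: 0.115
```

```bash
python3 - <<'E'
from h import *
plan(*tgt(2,-2.4,.0985,.002,.0003),g=0);p,_,s=cur();print(p,s["wrist_force"],s["torque"],s["width"])
E
```

```text
n 1 rotvec [-0.005 -0.001  0.002] d_tool_cm [-0.01  0.12  0.09]
[-0.005, -0.001, 0.002, -0.01, 0.12, 0.09, 0]
[0.49264538 0.18226387 0.0984026 ] [-0.79762603  0.06627619  0.74769377] [-0.12583053  0.12771943 -0.01375942] 0.11508899974531851
```

Call:
{"name": "arm_command", "arguments": {"series": [[[0,0,0,0.2,0,0,0],[0,0,0,0.2,0,0,0],[0,0,0,0,0,0,0.4],[0,0,0,0,0,0,0.4],[0,0,0,0,0,0,0.4],[0,0,0,-1,0,0,0.4],[0,0,0,-2,0,0,0.5],[0,0,0,-3,0,0,0.6],[0,0,0,-3,0,-1,0.6],[0,0,0,-3,0,-1,0.6]]]}}

```text
time: 12.8
tool_pos: [0.4709, 0.1834, 0.2188]
tcp_rot: [0.037, 1.58, -0.042]
wrist_force: [-0.1, 0.3, -0.6]
width: 0.599
```

Call:
{"name": "arm_command", "arguments": {"series": [[[0,0,0,0,0,-2,0.6],[0,0,0,0,0,0,0.6],[0,0,0,0,0,0,0.6]]]}}

```text
time: 13.1
tool_pos: [0.454, 0.1861, 0.2271]
tcp_rot: [0.041, 1.567, -0.037]
wrist_force: [0.1, -0.1, -0.1]
width: 0.601
```

```bash
python3 - <<'E'
from h import *
c=snap("wrist","w8");print(cur()[0],np.round(cur()[2]["q"],2))
E
```

```text
[0.45368071 0.18593123 0.22666049] [ 0.34 -0.07  2.02  0.    1.19 -1.18]
```

View pics/w8.png

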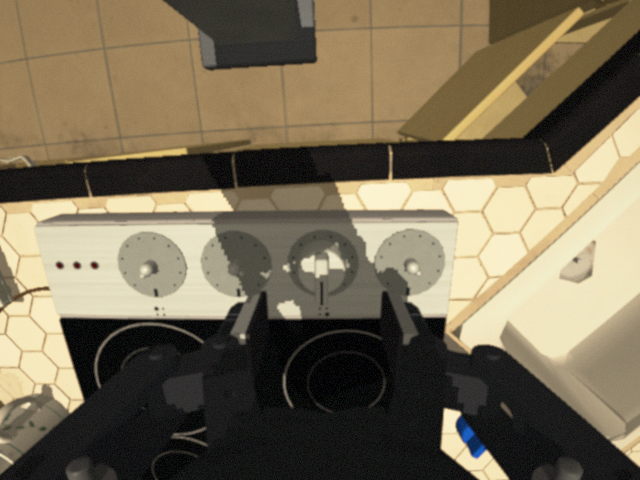

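```bash
python3 - <<'E'
from h import *
c=load("w8")
cv2.imwrite("pics/w8k.png",cv2.resize(c["p"][225:315,280:370],None,fx=6.6,fy=6.6,interpolation=2))
E
```

```text
(no output)
```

View pics/w8k.png

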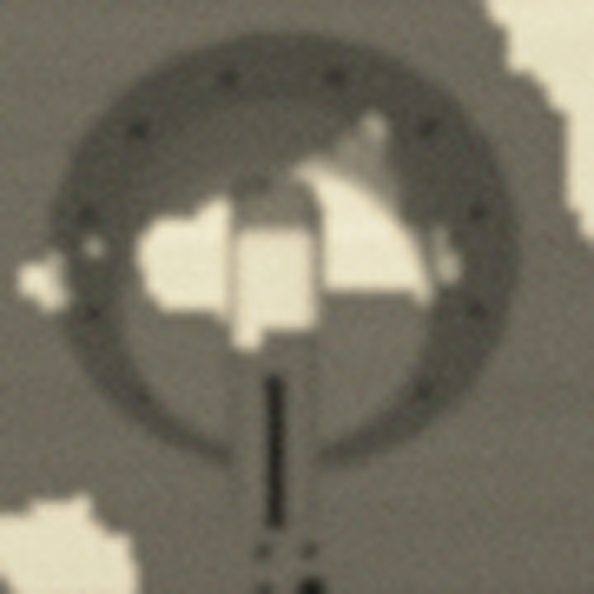

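```bash
python3 - <<'E'
from h import *
c=load("w8");k=lambda x,y:(280+(x+.5)/6.6-.5,225+(y+.5)/6.6-.5)
for z in(.095,.105):
    L=onplane(c,[k(275,375),k(276,525)],z);d=L[1]-L[0];Q=onplane(c,[k(236,228),k(318,228)],z)
    print(z,L.round(4),np.degrees(np.arctan2(d[1],d[0])),Q.round(4),np.linalg.norm(d))
x=dep(c,[k(276,420)]);print(x, np.median(dep(c,[k(a,350) for a in range(245,305,6)])[:,2]),np.median(dep(c,[k(a,350) for a in range(150,215,6)])[:,2]),np.median(dep(c,[k(a,350) for a in range(340,400,6)])[:,2]))
# proper key for posts via brightness: print crop coords of post1 3 4
t=[]
for u,v in[(410,261),(236,264),(152,264)]:
    a=cv2.resize(c["p"][v-35:v+35,u-35:u+35],None,fx=3.8,fy=3.8,interpolation=2).astype(float);t.append((np.clip((a-a.min())/(np.percentile(a,99.5)-a.min()),0,1)*255).astype(np.uint8))
cv2.imwrite("pics/w8d.png",np.hstack(t))
E
```

```text
0.095 [[0.4938 0.1825 0.095 ]
 [0.5142 0.1816 0.095 ]] -2.665941704217005 [[0.4745 0.1789 0.095 ]
 [0.475  0.1886 0.095 ]] 0.020436834295883027
0.105 [[0.4892 0.1828 0.105 ]
 [0.5088 0.1819 0.105 ]] -2.6659417042170324 [[0.4706 0.1793 0.105 ]
 [0.4711 0.1887 0.105 ]] 0.019628851314075282
[[0.49903242 0.18239181 0.09658333]] 0.09498299768732055 0.07394614779135184 0.07405775291130445
```

View pics/w8d.png

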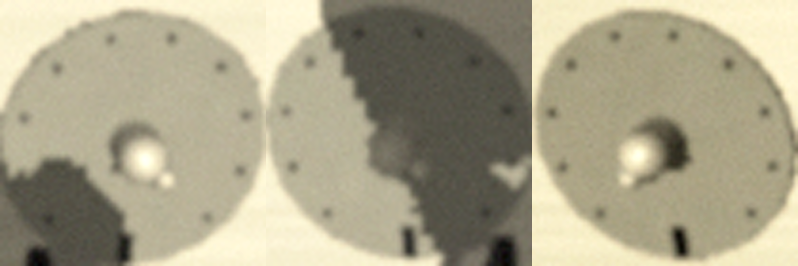

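Knob_4 is seated: bar top at 0.095, skirt top at 0.074, pointer at −2.7° against the off direction of −2.4°. Next I'll look at the rack.

```bash
python3 - <<'E'
from h import *
plan([.44,-.32,.27],yawR(88),g=.6)
E
```

```text
n 13 rotvec [-0.015  0.002 -0.002] d_tool_cm [ -4.42 -50.59   1.16]
[-0.001, 0.0, -0.0, -0.34, -3.89, 0.09, 0.6]
[-0.001, 0.0, -0.0, -0.34, -3.89, 0.08, 0.6]
[-0.001, 0.0, -0.0, -0.34, -3.89, 0.08, 0.6]
[-0.001, 0.0, -0.0, -0.34, -3.89, 0.08, 0.6]
[-0.001, 0.0, -0.0, -0.34, -3.89, 0.07, 0.6]
[-0.001, 0.0, -0.0, -0.34, -3.89, 0.07, 0.6]
[-0.001, 0.0, -0.0, -0.34, -3.89, 0.06, 0.6]
[-0.001, 0.0, -0.0, -0.34, -3.89, 0.06, 0.6]
[-0.001, 0.0, -0.0, -0.34, -3.89, 0.05, 0.6]
[-0.001, 0.0, -0.0, -0.34, -3.89, 0.05, 0.6]
[-0.001, 0.0, -0.0, -0.33, -3.89, 0.04, 0.6]
[-0.001, 0.0, -0.0, -0.33, -3.89, 0.04, 0.6]
[-0.001, 0.0, -0.0, -0.33, -3.89, 0.04, 0.6]
```

Call:
{"name": "arm_command", "arguments": {"series": [[[0,0,0,-0.3,-4,0.1,0.6],[0,0,0,-0.3,-4,0.1,0.6],[0,0,0,-0.3,-4,0.1,0.6],[0,0,0,-0.3,-4,0.1,0.6],[0,0,0,-0.3,-4,0.1,0.6],[0,0,0,-0.3,-4,0.1,0.6],[0,0,0,-0.3,-4,0.1,0.6],[0,0,0,-0.3,-4,0.1,0.6],[0,0,0,-0.3,-4,0.1,0.6],[0,0,0,-0.3,-4,0.1,0.6]]]}}

```text
time: 14.15
tool_pos: [0.4466, -0.2266, 0.2495]
tcp_rot: [0.036, 1.578, -0.029]
wrist_force: [0.3, 0.1, -0.1]
width: 0.602
```

Call:
{"name": "arm_command", "arguments": {"series": [[[0,0,0,-0.3,-4,0.1,0.6],[0,0,0,-0.3,-3.5,0.1,0.6],[0,0,0,0,-2,0,0.6],[0,0,0,0,0,0,0.6],[0,0,0,0,0,0,0.6]]]}}

```text
time: 14.65
tool_pos: [0.4432, -0.333, 0.2504]
tcp_rot: [0.045, 1.583, -0.035]
wrist_force: [-1.4, -0.7, -0.1]
width: 0.601
```

```bash
python3 - <<'E'
from h import *
c=snap("wrist","w9");print(cur()[0],np.round(cur()[2]["q"],2))
E
```

```text
[ 0.44315021 -0.33267453  0.25031865] [-0.69  0.05  1.86 -0.    1.25 -2.21]
```

View pics/w9.png

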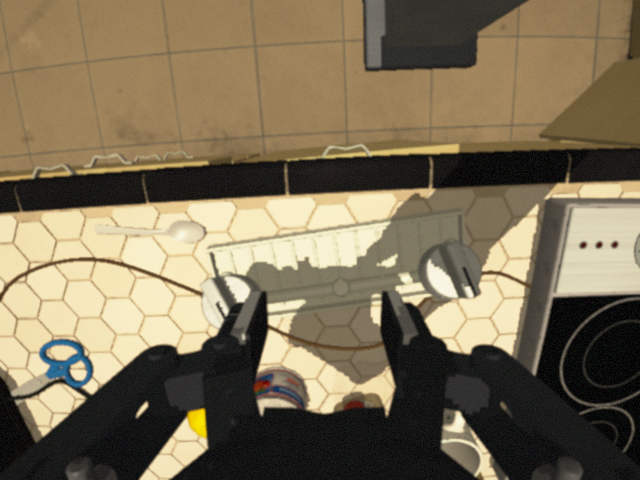

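Knob A (left end of the rack) is at (450,270) and knob B is at (230,300), partly behind a finger. The rack edge slopes from (208,247) to (463,212), so the rack is yawed.

```bash
python3 - <<'E'
from h import *
c=load("w9")
E=onplane(c,[(209,247),(463,212)],.028);d=E[0]-E[1];print(E.round(4),"rack front dir",np.degrees(np.arctan2(d[1],d[0])))
cv2.imwrite("pics/w9a.png",cv2.resize(c["p"][230:310,405:495],None,fx=7,fy=7,interpolation=2))
cv2.imwrite("pics/w9b.png",cv2.resize(c["p"][260:340,190:280],None,fx=7,fy=7,interpolation=2))
E
```

```text
[[ 0.4751 -0.4541  0.028 ]
 [ 0.4513 -0.1877  0.028 ]] rack front dir -84.91043450620158
```

View pics/w9a.png

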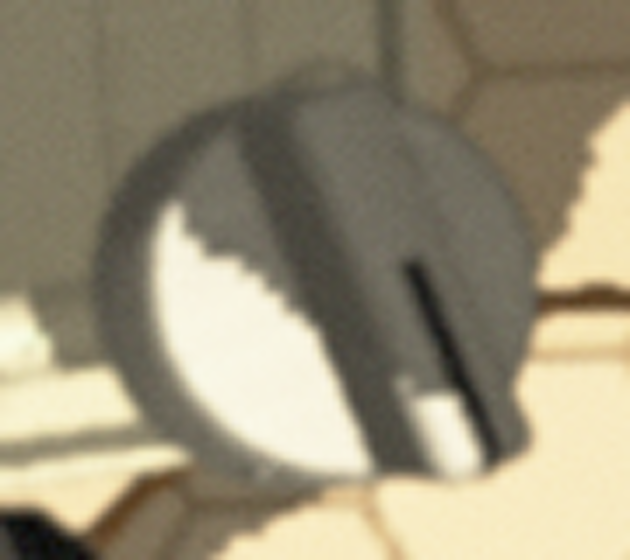

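View pics/w9b.png

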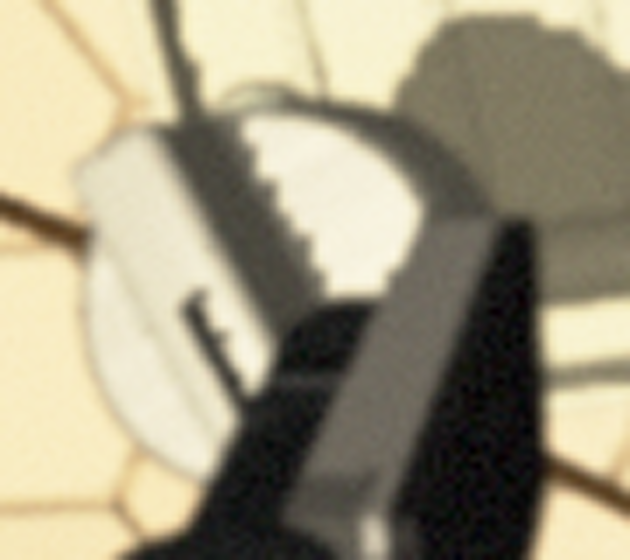

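```bash
python3 - <<'E'
from h import *
c=load("w9")
ka=lambda x,y:(405+(x+.5)/7-.5,230+(y+.5)/7-.5); kb=lambda x,y:(190+(x+.5)/7-.5,260+(y+.5)/7-.5)
# fit plane to bar top of A by depth
pts=[ka(x0+t*(470-350)+w,150+t*(450-150)) for t in np.linspace(.1,.8,12) for w in (-10,0,10,20) for x0 in (350,)]
P=dep(c,pts);print(P[::6].round(4))
C=P.mean(0);n=np.linalg.svd(P-C)[2][2];print(C,n)
pts=[kb(x0+t*100,170+t*170) for t in np.linspace(0,1,10) for x0 in (125,140,150)]
P=dep(c,pts);C=P.mean(0);n=np.linalg.svd(P-C)[2][2];print(P[::6].round(4),C,n)
# skirt top A
pts=[ka(x,y) for x in range(180,300,15) for y in range(330,440,15) if x<180+(y-300)]
P=dep(c,pts);C=P.mean(0);n=np.linalg.svd(P-C)[2][2];print(C,n)
a=np.radians(5.1);u=np.array([-np.sin(np.radians(25))*np.cos(a),-np.sin(np.radians(25))*np.sin(a),np.cos(np.radians(25))]);print("u",u)
E
```

```text
[[ 0.4501 -0.2442  0.1559]
 [ 0.4519 -0.2417  0.1568]
 [ 0.4556 -0.242   0.1572]
 [ 0.4574 -0.2395  0.1581]
 [ 0.4607 -0.2404  0.1596]
 [ 0.4619 -0.2384  0.1617]
 [ 0.466  -0.2385  0.1614]
 [ 0.4671 -0.2366  0.1637]]
[ 0.45974599 -0.23935031  0.15961384] [ 0.41891388  0.09720827 -0.90280768]
[[ 0.4632 -0.4143  0.1527]
 [ 0.4662 -0.4117  0.1553]
 [ 0.47   -0.4098  0.1562]
 [ 0.4731 -0.4074  0.1584]
 [ 0.4767 -0.4054  0.1596]] [ 0.47076758 -0.4078641   0.15684434] [ 0.51968063 -0.16410806 -0.8384513 ]
[ 0.47824414 -0.25172799  0.14307066] [-0.27693321  0.63104193 -0.72463375]
u [-0.42094514 -0.03756835  0.90630779]
```

```bash
cat >> h.py <<'E'
def onpl(c,uv,C,n):
    o,d=ray(c,uv);return o+d*(((np.array(C)-o)@n)/(d@n))[:,None]
_a=np.radians(5.1);U=np.array([-np.sin(np.radians(25))*np.cos(_a),-np.sin(np.radians(25))*np.sin(_a),np.cos(np.radians(25))])
E
python3 - <<'E'
from h import *
c=load("w9")
ka=lambda x,y:(405+(x+.5)/7-.5,230+(y+.5)/7-.5); kb=lambda x,y:(190+(x+.5)/7-.5,260+(y+.5)/7-.5)
C=[.4597,-.2394,.1596]
L=onpl(c,[ka(410,265),ka(493,460)],C,U);d=L[1]-L[0];d/=np.linalg.norm(d);print(L,d,np.linalg.norm(L[1]-L[0]))
print("center est",L[1]-.020*d)
Cb=[.4708,-.4079,.1568]
L=onpl(c,[kb(190,300),kb(250,410)],Cb,U);db=L[1]-L[0];db/=np.linalg.norm(db);Q=onpl(c,[kb(80,180),kb(165,125)],Cb,U)
print(L,db,Q,Q.mean(0)+.02*db)
h=np.cross(U,np.cross([1,0,0],U));
def tw(d):
    e=np.cross(np.cross(U,[np.cos(_a),np.sin(_a),0]),U);e/=np.linalg.norm(e);return np.degrees(np.arctan2(np.cross(e,d)@U,e@d))
print(tw(d),tw(db))
# tool pose A
y=np.cross(U,d);Rt=toolR(-U,y);print(Rt)
ctr=L[1]
E
```

```text
[[ 0.45803007 -0.23906442  0.15883829]
 [ 0.47511855 -0.23295465  0.1670285 ]] [0.85826801 0.30686322 0.41135264] 0.019910428807861407
center est [ 0.45795319 -0.23909191  0.15880145]
[[ 0.47479815 -0.40775742  0.1586629 ]
 [ 0.48458311 -0.40188002  0.16345127]] [0.79050476 0.47482197 0.38684145] [[ 0.46386099 -0.41889075  0.15312151]
 [ 0.45913674 -0.41010171  0.1512916 ]] [ 0.47730896 -0.40499979  0.15994338]Traceback (most recent call last):
  File "<stdin>", line 13, in <module>
  File "<stdin>", line 12, in tw
NameError: name '_a' is not defined. Did you mean: 'ka'?
```

```bash
python3 - <<'E'
from h import *
d=np.array([.858,.307,.411]);Rt=toolR(-U,-np.cross(U,d));print(Rt.round(3))
T=np.array([.458,-.239,.159])+.08*U
p,Rc,s=cur();rv=R.from_matrix(Rc.T@Rt).as_rotvec();print(rv)
# stage 1: pure tool x roll; choose roll making remaining small
best=min(np.linspace(1.5,3.2,171),key=lambda a:R.from_matrix((Rc@R.from_rotvec([a,0,0]).as_matrix()).T@Rt).magnitude());print(best)
R1=Rc@R.from_rotvec([best,0,0]).as_matrix();print(R.from_matrix(R1.T@Rt).as_rotvec(),R1.T@(T-p)*100)
E
```

```text
[[ 0.421  0.294 -0.858]
 [ 0.038 -0.951 -0.307]
 [-0.906  0.097 -0.411]]
[ 2.70676761 -0.03998835  0.62646056]
2.77
[-0.00079714  0.43427342  0.11067638] [ 1.96668214 -9.17703859 -1.09849801]
```

Call:
{"name": "arm_command", "arguments": {"series": [[[0.148,0,0,0,0,0,0.6],[0.148,0,0,0,0,0,0.6],[0.148,0,0,0,0,0,0.6],[0.148,0,0,0,0,0,0.6],[0.148,0,0,0,0,0,0.6],[0.148,0,0,0,0,0,0.6],[0.148,0,0,0,0,0,0.6],[0.148,0,0,0,0,0,0.6],[0.148,0,0,0,0,0,0.6],[0.148,0,0,0,0,0,0.6]]]}}

```text
time: 15.7
tool_pos: [0.4448, -0.3172, 0.2469]
tcp_rot: [1.199, 1.241, -1.201]
wrist_force: [-0.7, 0.3, 0.4]
width: 0.599
```

Call:
{"name": "arm_command", "arguments": {"series": [[[0.148,0,0,0,0,0,0.6],[0.148,0,0,0,0,0,0.6],[0.148,0,0,0,0,0,0.6],[0.148,0,0,0,0,0,0.6],[0.148,0,0,0,0,0,0.6],[0.148,0,0,0,0,0,0.6],[0.148,0,0,0,0,0,0.6],[0.148,0,0,0,0,0,0.6],[0,0.1,0.02,0,-2,0,0.6],[0,0.1,0.02,0,-2,0,0.6]]]}}

```text
time: 16.7
tool_pos: [0.4344, -0.2641, 0.2446]
tcp_rot: [2.208, 0.42, -1.811]
wrist_force: [-0.6, 0.1, 0.4]
width: 0.599
```

```bash
python3 - <<'E'
from h import *
d=np.array([.858,.307,.411]);Rt=toolR(-U,-np.cross(U,d))
plan(np.array([.458,-.239,.159])+.08*U,Rt,g=.6);p,_,s=cur();print(p,np.round(s["q"],2))
E
```

```text
n 2 rotvec [0.058 0.227 0.107] d_tool_cm [ 1.24 -2.44  0.35]
[0.029, 0.113, 0.053, 0.62, -1.22, 0.17, 0.6]
[0.029, 0.113, 0.053, 0.53, -1.25, 0.27, 0.6]
[ 0.43442601 -0.2640725   0.24461787] [-0.7  -0.12  2.04  0.18  1.12  0.41]
```

Call:
{"name": "arm_command", "arguments": {"series": [[[0.03,0.11,0.05,0.6,-1.2,0.2,0.6],[0.03,0.11,0.05,0.5,-1.2,0.3,0.6],[0,0,0,0,0,0,0.6],[0,0,0,0,0,0,0.6]]]}}

```text
time: 17.1
tool_pos: [0.421, -0.2341, 0.2284]
tcp_rot: [2.439, 0.302, -1.55]
wrist_force: [0.2, -0.9, 0.3]
width: 0.6
```

```bash
python3 - <<'E'
from h import *
c=snap("wrist","w10")
d=np.array([.858,.307,.411]);Rt=toolR(-U,-np.cross(U,d))
plan(np.array([.458,-.239,.159])+.08*U,Rt,g=.6);p,_,s=cur();print(p,np.round(s["q"],2))
E
```

```text
n 1 rotvec [-0.001  0.002  0.012] d_tool_cm [-0.23  0.92 -0.19]
[-0.001, 0.002, 0.012, -0.23, 0.92, -0.19, 0.6]
[ 0.42087901 -0.23372435  0.22787927] [-0.78 -0.28  2.25  0.42  0.94  0.26]
```

View pics/w10.png

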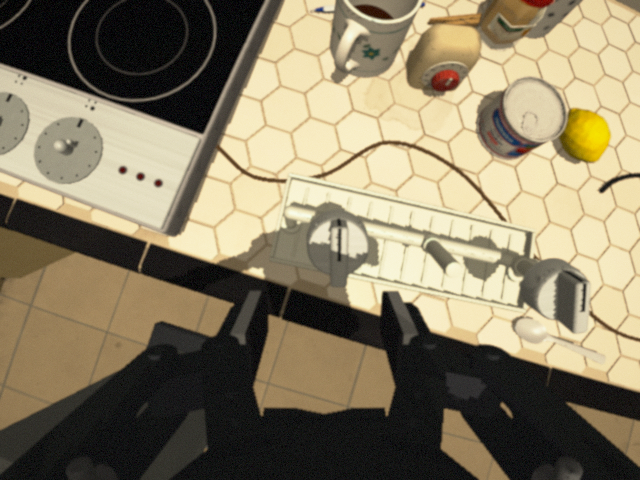

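Knob A's bar stands upright in the image at (338,220–285). Knob B is at (560,290), with its bar to the right of the centre. I'll zoom in on both.

```bash
python3 - <<'E'
from h import *
c=load("w10")
cv2.imwrite("pics/w10a.png",cv2.resize(c["p"][195:295,295:385],None,fx=6,fy=6,interpolation=2))
cv2.imwrite("pics/w10b.png",cv2.resize(c["p"][245:340,515:605],None,fx=6,fy=6,interpolation=2))
E
```

```text
(no output)
```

View pics/w10a.png

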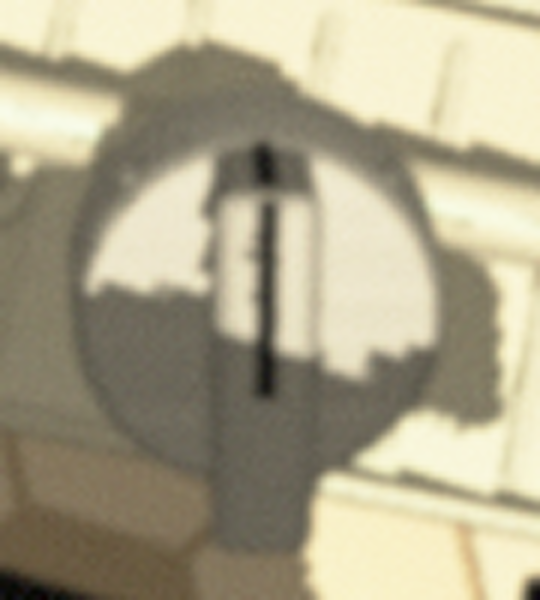

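View pics/w10b.png

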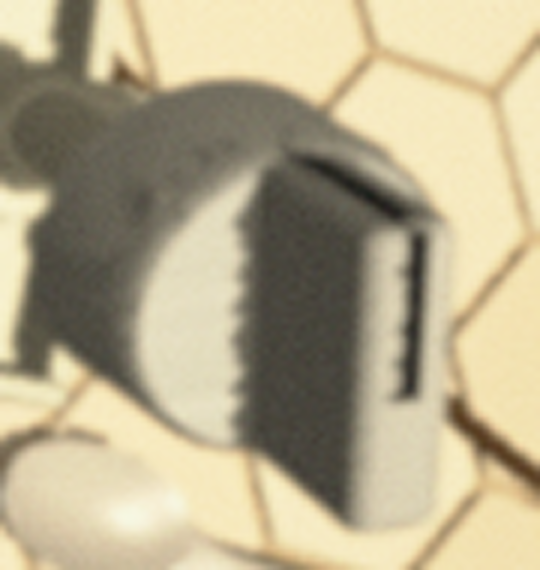

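```bash
python3 - <<'E'
from h import *
A=load("w9");B=load("w10")
ka=lambda x,y:(405+(x+.5)/7-.5,230+(y+.5)/7-.5); kb=lambda x,y:(190+(x+.5)/7-.5,260+(y+.5)/7-.5)
qa=lambda x,y:(295+(x+.5)/6-.5,195+(y+.5)/6-.5);qb=lambda x,y:(515+(x+.5)/6-.5,245+(y+.5)/6-.5)
def tri(u1,u2):
    oa,da=ray(A,[u1]);ob,db=ray(B,[u2]);t=np.linalg.lstsq(np.c_[da[0],-db[0]],ob-oa,rcond=None)[0];a=oa+da[0]*t[0];b=ob+db[0]*t[1];return (a+b)/2,np.linalg.norm(a-b)
print("A",tri(ka(410,265),qa(263,397)),tri(ka(493,460),qa(268,197)))
print("B",tri(kb(190,300),qb(410,397)))
P=dep(B,[qa(x,y) for x in range(225,305,10) for y in range(220,520,20) if not 250<x<280]);C=np.median(P,0);n=np.linalg.svd(P-P.mean(0))[2][2];print(C,n,U)
C=P.mean(0)
Q=onpl(B,[qa(216,192),qa(315,192),qa(213,548),qa(308,552)],C,U);d=Q[0]+Q[1]-Q[2]-Q[3];l=np.linalg.norm(d)/2;d/=2*l
print("ctr",Q.mean(0),d,l,np.linalg.norm(Q[0]-Q[1]))
P=dep(B,[qb(x,y) for x in range(370,395,6) for y in range(240,500,20)]);C=P.mean(0);n=np.linalg.svd(P-C)[2][2];print("B plane",C,n)
Q=onpl(B,[qb(368,222),qb(446,222),qb(352,525),qb(435,520)],C,U);d=Q[0]+Q[1]-Q[2]-Q[3];l=np.linalg.norm(d)/2;d/=2*l
print("ctr",Q.mean(0),d,l,np.linalg.norm(Q[0]-Q[1]))
E
```

```text
A (array([ 0.45773952, -0.23880707,  0.15866994]), np.float64(0.0008028569516802163)) (array([ 0.47597615, -0.23237302,  0.1656602 ]), np.float64(0.00030948886390872707))
B (array([ 0.47478563, -0.40774225,  0.15880726]), np.float64(0.00011960374462763782))
[ 0.46039307 -0.23683959  0.15948322] [-0.4383611  -0.00145045  0.89879777] [-0.42094514 -0.03756835  0.90630779]
ctr [ 0.4593821  -0.23789864  0.15928998] [0.85891903 0.30474659 0.41156727] 0.03916013160204561 0.009864816877170116
B plane [ 0.47761608 -0.40267407  0.15955226] [-0.19070668 -0.34308536  0.91974094]
ctr [ 0.47669434 -0.40594654  0.1589885 ] [0.77952693 0.49592506 0.38261744] 0.03896570679528684 0.009301269922955876
```

```bash
python3 - <<'E'
from h import *
d=np.array([.859,.305,.4115]);Rt=toolR(-U,-np.cross(U,d));C=np.array([.4592,-.2382,.1591])
plan(C+.05*U,Rt,n=1,g=.5)
E
```

```text
n 1 rotvec [0.001 0.002 0.012] d_tool_cm [ 2.82  0.92 -0.33]
[0.001, 0.002, 0.012, 2.82, 0.92, -0.33, 0.5]
```

Call:
{"name": "arm_command", "arguments": {"series": [[[0,0,0.012,1.4,0.5,-0.2,0.5],[0,0,0,1.3,0.4,-0.1,0.5],[0,0,0,0,0,0,0.5],[0,0,0,0,0,0,0.5]]]}}

```text
time: 17.55
tool_pos: [0.4446, -0.2439, 0.2105]
tcp_rot: [2.429, 0.291, -1.541]
wrist_force: [0.0, -0.4, 0.6]
width: 0.502
```

```bash
python3 - <<'E'
from h import *
c=snap("wrist","w11")
d=np.array([.859,.305,.4115]);Rt=toolR(-U,-np.cross(U,d));C=np.array([.4592,-.2382,.1591])
plan(C+.005*U,Rt,n=1,g=.5)
E
```

```text
n 1 rotvec [ 0.009  0.001 -0.003] d_tool_cm [ 4.8  -0.64  0.67]
[0.009, 0.001, -0.003, 4.8, -0.64, 0.67, 0.5]
```

View pics/w11.png

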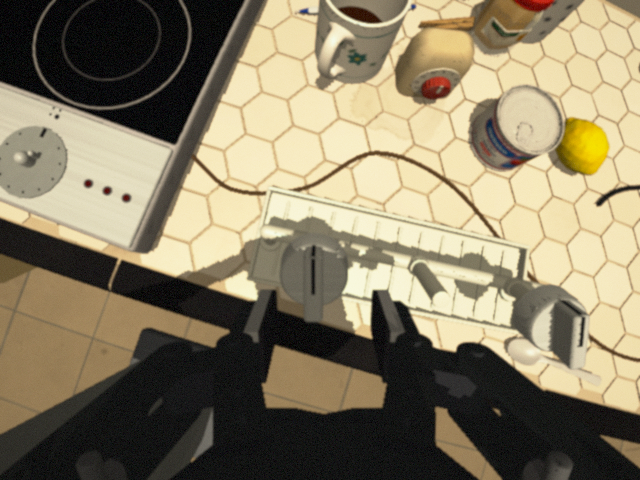

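Call:
{"name": "arm_command", "arguments": {"series": [[[0.009,0,0,0.5,-0.3,0.3,0.5],[0,0,0,0.5,-0.3,0.3,0.5],[0,0,0,0,0,0,0.5],[0,0,0,0,0,0,0.5]]]}}

```text
time: 18.0
tool_pos: [0.4419, -0.2398, 0.1982]
tcp_rot: [2.436, 0.283, -1.546]
wrist_force: [0.4, -0.6, 0.4]
width: 0.501
```

```bash
python3 - <<'E'
from h import *
c=snap("wrist","w12")
d=np.array([.859,.305,.4115]);Rt=toolR(-U,-np.cross(U,d));C=np.array([.4592,-.2382,.1591])
plan(C+.005*U,Rt,n=1,g=.5)
cv2.imwrite("pics/w12a.png",cv2.resize(c["p"][230:360,250:400],None,fx=4.5,fy=4.5,interpolation=2))
E
```

```text
n 1 rotvec [-0.001  0.002 -0.003] d_tool_cm [ 3.77 -0.02  0.05]
[-0.001, 0.002, -0.003, 3.77, -0.02, 0.05, 0.5]
```

View pics/w12a.png

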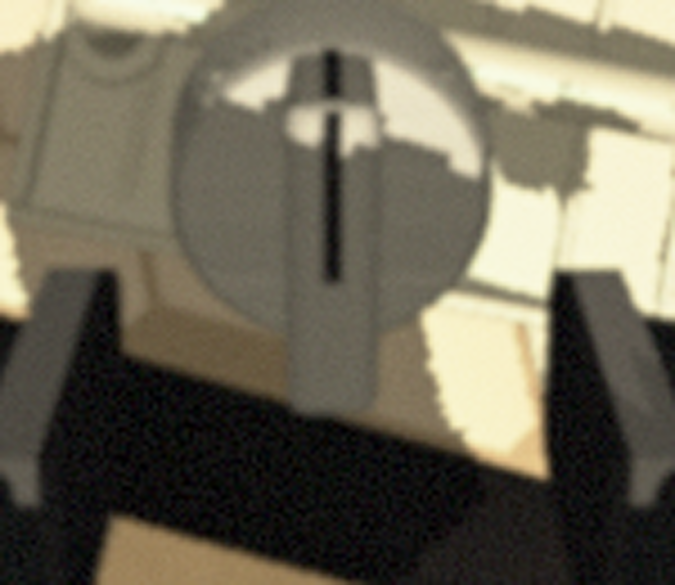

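The bar is midway between the fingers (column 333 against 333 in the crop). Descending along the prong axis.

Call:
{"name": "arm_command", "arguments": {"series": [[[0,0,0,1.1,0,0,0.5],[0,0,0,1.1,0,0,0.5],[0,0,0,0.9,0,0.05,0.5],[0,0,0,0.4,0,0,0.5],[0,0,0,0,0,0,0.5],[0,0,0,0,0,0,0.5]]]}}

```text
time: 18.65
tool_pos: [0.4569, -0.2383, 0.1625]
tcp_rot: [2.436, 0.284, -1.548]
wrist_force: [-0.8, 0.3, -0.1]
width: 0.499
```

```bash
python3 - <<'E'
from h import *
d=np.array([.859,.305,.4115]);Rt=toolR(-U,-np.cross(U,d));C=np.array([.4592,-.2382,.1591])
plan(C+.005*U,Rt,n=1,g=.5);print(cur()[2]["wrist_force"])
E
```

```text
n 1 rotvec [-0.001  0.002 -0.002] d_tool_cm [-0.1   0.02 -0.06]
[-0.001, 0.002, -0.002, -0.1, 0.02, -0.06, 0.5]
[-0.84623559  0.27601357 -0.05132029]
```

Call:
{"name": "arm_command", "arguments": {"series": [[[0,0,0,-0.05,0,-0.05,0.5],[0,0,0,0,0,0,0],[0,0,0,0,0,0,0],[0,0,0,0,0,0,0],[0,0,0,0,0,0,0],[0,0,0,0,0,0,0],[0,0,0,-0.5,0,0,0],[0,0,0,-1,0,0,0],[0,0,0,-1,0,0,0]]], "newtons": 60}}

```text
time: 19.55
tool_pos: [0.4456, -0.2388, 0.1869]
tcp_rot: [2.435, 0.286, -1.549]
wrist_force: [0.3, -0.3, -0.7]
width: 0.111
```

Call:
{"name": "arm_command", "arguments": {"series": [[[0,0,0,-2,0,0,0],[0,0,0,-2,0,0,0],[0,0,0,-1,0,0,0],[0,0,0,0,0,0,0],[0,0,0,0,0,0,0]]]}}

```text
time: 20.05
tool_pos: [0.4235, -0.2418, 0.2388]
tcp_rot: [2.435, 0.279, -1.544]
wrist_force: [-0.4, -0.1, -0.3]
width: 0.109
```

```bash
python3 - <<'E'
from h import *
c=snap("wrist","w13");p,Rc,s=cur();print(p,s["width"],s["wrist_force"],np.round(s["q"],2))
E
```

```text
[ 0.42351238 -0.24180474  0.238631  ] 0.11446418103990445 [-0.44250443 -0.30535357 -0.72971401] [-0.79 -0.29  2.24  0.41  0.94  0.27]
```

View pics/w13.png

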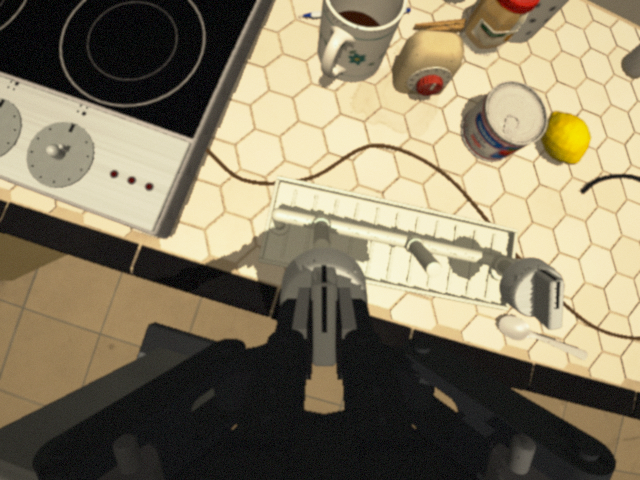

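The knob is off the prong and in the fingers, with its pointer towards the top of the image. I'll measure its offset in the hand.

```bash
python3 - <<'E'
from h import *
c=load("w13")
t=cv2.resize(c["p"][240:380,270:380],None,fx=5,fy=5,interpolation=2).astype(float)
t=np.clip(t/170,0,1)**.7*255
cv2.imwrite("pics/w13k.png",t.astype(np.uint8)[:600])
g=cv2.cvtColor(c["p"],cv2.COLOR_BGR2GRAY);print(g[355:376,318],g[355:376,330])
E
```

```text
[ 98 100  96  95  98  99  96  97  95  92 102 118 128 131 136 135 137 136
 135 132 137] [102 101  98 100  98 101  97 102  97  92 101 116 129 135 135 130 134 134
 136 134 135]
```

View pics/w13k.png

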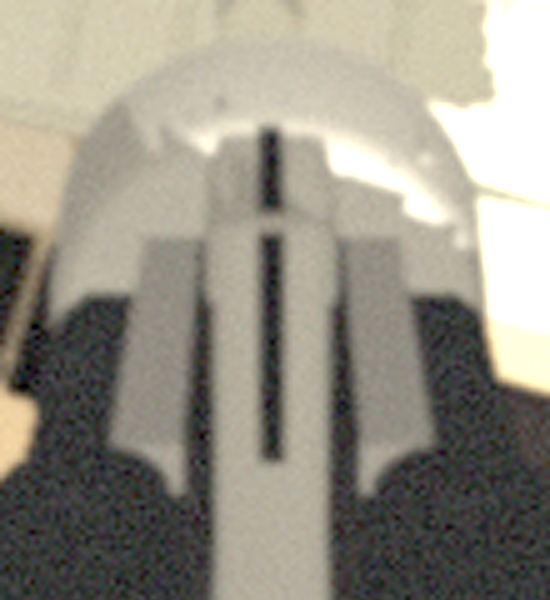

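```bash
python3 - <<'E'
from h import *
c=load("w13")
for x in(.003,.005,.007):
  q=intool(c,[(324,285.2),(324,365.3)],x);print(x,q[:,2],q[:,2].mean(),q[1,2]-q[0,2],intool(c,[(323,247.6)],x+.041)[0,2]+.0225,intool(c,[(280,310),(365.6,310)],x+.041)[:,1])
c=load("w6")
for x in(.003,.005,.007):
  q=intool(c,[(324,285.6),(324,368.0)],x);print(x,q[:,2],q[:,2].mean(),q[1,2]-q[0,2],intool(c,[(323,245)],x+.041)[0,2]+.0225)
E
```

```text
0.003 [-0.02005857  0.01773218] -0.0011631957925937256 0.037790756236436365 0.0009203497410299535 [-0.02346302  0.02248763]
0.005 [-0.01911941  0.01928252] 8.155445341463674e-05 0.038401935963715744 0.0016071933582104195 [-0.02375022  0.02275855]
0.007 [-0.01818025  0.02083286] 0.0013263046994229817 0.0390131156909951 0.0022940369753908993 [-0.02403741  0.02302946]
0.003 [-0.01813483  0.02104527] 0.001455222255493032 0.03918010134366607 0.0012610527289754134
0.005 [-0.01719113  0.02262066] 0.0027147634114619845 0.039811793077844826 0.00193270777070189
0.007 [-0.01624744  0.02419605] 0.003974304567430923 0.04044348481202358 0.0026043628124283666
```

```bash
python3 - <<'E'
from h import *
for n in range(1,14):
    c=load(f"w{n}");Rt=R.from_rotvec(c["tr"]).as_matrix();print(n,((Rt.T@(c["E"][:3,3]-c["tp"]))*1000).round(2),np.degrees(R.from_matrix(Rt.T@c["E"][:3,:3]).as_rotvec()).round(2))
E
```

```text
1 [-1.2103e+02  1.2000e-01 -7.6490e+01] [56.16 56.15 76.78]
2 [-1.2105e+02 -1.1000e-01 -7.8030e+01] [56.23 56.14 76.69]
3 [-121.08   -0.35  -77.97] [56.23 56.12 76.69]
4 [-121.08   -0.37  -77.96] [56.22 56.13 76.68]
5 [-121.05    0.18  -78.01] [56.24 56.16 76.7 ]
6 [-121.05    0.54  -76.67] [56.17 56.18 76.78]
7 [-1.2104e+02  1.0000e-01 -7.6490e+01] [56.16 56.15 76.78]
8 [-121.04    0.13  -76.5 ] [56.16 56.15 76.77]
9 [-121.06    0.14  -76.49] [56.16 56.15 76.78]
10 [-120.67    0.16  -78.15] [56.24 56.16 76.71]
11 [-120.7     0.22  -78.15] [56.24 56.16 76.72]
12 [-120.66    0.17  -78.12] [56.24 56.16 76.72]
13 [-120.66    0.18  -78.13] [56.24 56.16 76.72]
```

```bash
cat >> h.py <<'E'
MC=M-np.array([.0008,.0004])
def tgtf(i,ptr,z,off=0.,oy=0.,flip=True):
    a=np.radians(ptr);pd=np.array([np.cos(a),np.sin(a)]);q=MC[i-1]-off*pd
    return [q[0],q[1],z],yawR(ptr+(-90 if flip else 90))
E
python3 - <<'E'
from h import *
plan(*tgtf(3,52,.16,-.001),g=0,step=3.5)
E
```

```text
n 11 rotvec [-0.581 -0.38  -0.228] d_tool_cm [ 11.09 -31.73 -13.22]
[-0.053, -0.035, -0.021, 1.01, -2.88, -1.2, 0]
[-0.053, -0.035, -0.021, 1.02, -2.8, -1.39, 0]
[-0.053, -0.035, -0.021, 1.03, -2.7, -1.57, 0]
[-0.053, -0.035, -0.021, 1.03, -2.59, -1.74, 0]
[-0.053, -0.035, -0.021, 1.01, -2.47, -1.91, 0]
[-0.053, -0.035, -0.021, 1.0, -2.34, -2.07, 0]
[-0.053, -0.035, -0.021, 0.97, -2.21, -2.23, 0]
[-0.053, -0.035, -0.021, 0.93, -2.07, -2.37, 0]
[-0.053, -0.035, -0.021, 0.89, -1.92, -2.51, 0]
[-0.053, -0.035, -0.021, 0.84, -1.77, -2.64, 0]
[-0.053, -0.035, -0.021, 0.78, -1.61, -2.76, 0]
```

Call:
{"name": "arm_command", "arguments": {"series": [[[-0.053,-0.035,-0.021,1.0,-2.9,-1.2,0],[-0.053,-0.035,-0.021,1.0,-2.8,-1.4,0],[-0.053,-0.035,-0.021,1.0,-2.7,-1.6,0],[-0.053,-0.035,-0.021,1.0,-2.6,-1.7,0],[-0.053,-0.035,-0.021,1.0,-2.5,-1.9,0],[-0.053,-0.035,-0.021,1.0,-2.3,-2.1,0],[-0.053,-0.035,-0.021,1.0,-2.2,-2.2,0],[-0.053,-0.035,-0.021,0.9,-2.1,-2.4,0]]]}}

```text
time: 20.9
tool_pos: [0.4708, 0.016, 0.1736]
tcp_rot: [1.87, 0.699, -1.68]
wrist_force: [0.8, 0.2, -0.7]
width: 0.111
```

```bash
python3 - <<'E'
from h import *
plan(*tgtf(3,52,.15,-.001),g=0,step=3.5);print(cur()[0],cur()[2]["width"])
E
```

```text
n 3 rotvec [-0.151 -0.086 -0.049] d_tool_cm [ 2.82 -5.03 -7.36]
[-0.05, -0.029, -0.016, 0.94, -1.68, -2.45, 0]
[-0.05, -0.029, -0.016, 0.89, -1.54, -2.56, 0]
[-0.05, -0.029, -0.016, 0.84, -1.39, -2.66, 0]
[0.47076063 0.01604863 0.17361532] 0.11056215041349353
```

Call:
{"name": "arm_command", "arguments": {"series": [[[-0.05,-0.029,-0.016,0.9,-1.7,-2.4,0],[-0.05,-0.029,-0.016,0.9,-1.5,-2.6,0],[-0.05,-0.029,-0.016,0.8,-1.3,-2.2,0],[0,0,0,0,0,0,0],[0,0,0,0,0,0,0]]]}}

```text
time: 21.4
tool_pos: [0.488, 0.1092, 0.1427]
tcp_rot: [1.657, 0.833, -1.682]
wrist_force: [-0.2, -0.2, 0.4]
width: 0.109
```

```bash
python3 - <<'E'
from h import *
snap("wrist","w14")
plan(*tgtf(3,52,.122,-.001),g=0,n=1);print(cur()[0],cur()[2]["width"])
E
```

```text
n 1 rotvec [0.014 0.01  0.009] d_tool_cm [2.06 0.67 0.1 ]
[0.014, 0.01, 0.009, 2.06, 0.67, 0.1, 0]
[0.48779456 0.10888424 0.14269703] 0.11231812832744428
```

View pics/w14.png

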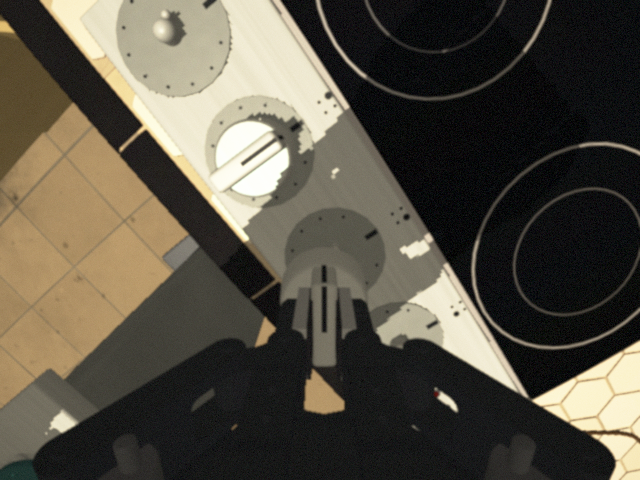

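The seated knob points at its mark (295,127). The held knob is over post 3, needing only a small correction.

Call:
{"name": "arm_command", "arguments": {"series": [[[0.014,0.01,0.009,0.7,0.35,0.1,0],[0,0,0,0.7,0.3,0,0],[0,0,0,0.5,0,0,0],[0,0,0,0,0,0,0],[0,0,0,0,0,0,0]]]}}

```text
time: 21.95
tool_pos: [0.4914, 0.1, 0.1218]
tcp_rot: [1.684, 0.812, -1.683]
wrist_force: [0.1, 0.6, -0.9]
width: 0.112
```

```bash
python3 - <<'E'
from h import *
plan(*tgtf(3,52,.118,-.001),g=0,n=1);print(cur()[0],cur()[2]["width"])
E
```

```text
n 1 rotvec [-0.007 -0.    -0.001] d_tool_cm [ 0.38 -0.19 -0.37]
[-0.007, -0.0, -0.001, 0.38, -0.19, -0.37, 0]
[0.49140543 0.09995772 0.12180972] 0.11246483968688846
```

Call:
{"name": "arm_command", "arguments": {"series": [[[-0.007,0,0,0.2,-0.18,-0.35,0],[0,0,0,0,0,0,0],[0,0,0,0,0,0,0]]]}}

```text
time: 22.25
tool_pos: [0.4927, 0.1038, 0.1203]
tcp_rot: [1.68, 0.817, -1.677]
wrist_force: [0.1, -0.1, 0.1]
width: 0.11
```

```bash
python3 - <<'E'
from h import *
plan(*tgtf(3,52,.118,-.001),g=0,n=1);print(cur()[0],cur()[2]["width"])
E
```

```text
n 1 rotvec [-0.    -0.001 -0.002] d_tool_cm [ 0.23 -0.05  0.02]
[-0.0, -0.001, -0.002, 0.23, -0.05, 0.02, 0]
[0.49267471 0.10383767 0.12029601] 0.10960520479691575
```

Call:
{"name": "arm_command", "arguments": {"series": [[[0,0,0,0.3,-0.04,0.02,0],[0,0,0,0.3,0,0,0],[0,0,0,0.3,0,0,0],[0,0,0,0.2,0,0,0]]]}}

```text
time: 22.65
tool_pos: [0.4928, 0.1044, 0.1091]
tcp_rot: [1.681, 0.817, -1.675]
wrist_force: [0.5, 0.1, -0.6]
width: 0.109
```

Call:
{"name": "arm_command", "arguments": {"series": [[[0,0,0,0.2,0,0,0],[0,0,0,0.2,0,0,0],[0,0,0,0.2,0,0,0]]]}}

```text
time: 22.95
tool_pos: [0.4926, 0.1044, 0.1023]
tcp_rot: [1.681, 0.817, -1.675]
wrist_force: [-0.0, 0.5, -1.4]
width: 0.112
```

```bash
python3 - <<'E'
from h import *
plan(*tgtf(3,52,.1,-.001),g=0,n=1);p,_,s=cur();print(p,s["width"],s["wrist_force"],s["torque"])
E
```

```text
n 1 rotvec [ 0.    -0.002 -0.003] d_tool_cm [ 0.23 -0.    0.05]
[0.0, -0.002, -0.003, 0.23, -0.0, 0.05, 0]
[0.49257728 0.10438544 0.10227703] 0.11173056522652526 [-0.04095595  0.48791265 -1.41823824] [0.03242469 0.02080938 0.00463585]
```

Call:
{"name": "arm_command", "arguments": {"series": [[[0,0,0,0.2,0,0,0],[0,0,0,0.15,0,0,0],[0,0,0,0.15,0,0,0],[0,0,0,0.15,0,0,0],[0,0,0,0.15,0,0,0]]]}}

```text
time: 23.45
tool_pos: [0.4928, 0.1045, 0.0998]
tcp_rot: [1.679, 0.818, -1.678]
wrist_force: [-4.5, -0.6, 11.0]
width: 0.105
```

Call:
{"name": "arm_command", "arguments": {"series": [[[0.145,0,0,0,0.01,0,0],[0.145,0,0,0,0.01,0,0],[0.145,0,0,0,0.01,0,0],[0.145,0,0,0,0.01,0,0],[0.145,0,0,0,0.01,0,0],[0.12,0,0,0,0.01,0,0],[0.06,0,0,0,0,0,0],[0,0,0,0,0,0,0],[0,0,0,0,0,0,0]]]}}

```text
time: 24.35
tool_pos: [0.4926, 0.1045, 0.1003]
tcp_rot: [-2.207, 0.032, 2.206]
wrist_force: [-1.0, -0.2, 0.8]
width: 0.113
```

```bash
python3 - <<'E'
from h import *
plan(*tgtf(3,-2.4,.1,-.001),g=0,n=1);p,_,s=cur();print(p,s["width"],s["wrist_force"],s["torque"])
E
```

```text
n 1 rotvec [ 0.013 -0.     0.   ] d_tool_cm [ 0.03  0.13 -0.  ]
[0.013, -0.0, 0.0, 0.03, 0.13, -0.0, 0]
[0.4926139  0.10445533 0.1003359 ] 0.11264191458847497 [-1.03592536 -0.2272934   0.81293602] [0.02522545 0.01243316 0.02135593]
```

Call:
{"name": "arm_command", "arguments": {"series": [[[0.013,0,0,0.1,0,0,0],[0,0,0,0.2,0,0,0],[0,0,0,0.25,0,0,0],[0,0,0,0,0,0,0.4],[0,0,0,0,0,0,0.4],[0,0,0,0,0,0,0.4],[0,0,0,-1,0,0,0.4],[0,0,0,-2,0,0,0.5],[0,0,0,-3,0,0,0.5],[0,0,0,-3,0,-2,0.5]]]}}

```text
time: 25.35
tool_pos: [0.5074, 0.1032, 0.1874]
tcp_rot: [-2.187, 0.045, 2.218]
wrist_force: [1.3, -0.2, 0.4]
width: 0.502
```

Call:
{"name": "arm_command", "arguments": {"series": [[[0,0,0,-2,0,-2,0.5],[0,0,0,0,0,0,0.5],[0,0,0,0,0,0,0.5]]]}}

```text
time: 25.65
tool_pos: [0.5322, 0.1029, 0.2139]
tcp_rot: [-2.197, 0.044, 2.206]
wrist_force: [-0.9, -0.7, -0.0]
width: 0.501
```

```bash
python3 - <<'E'
from h import *
c=snap("wrist","w15");print(cur()[0])
E
```

```text
[0.53229068 0.10289514 0.21386278]
```

View pics/w15.png

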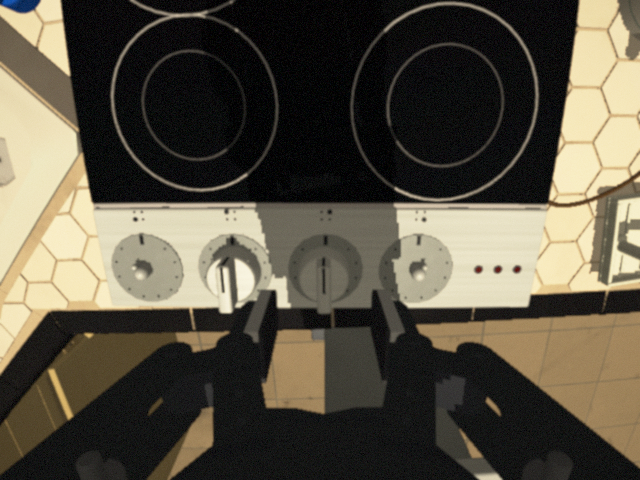

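```bash
python3 - <<'E'
from h import *
c=load("w15")
a=cv2.resize(c["p"][225:320,190:270],None,fx=4.7,fy=4.7,interpolation=2);b=cv2.resize(c["p"][225:320,285:365],None,fx=4.7,fy=4.7,interpolation=2)
b=np.clip(b*1.5,0,255).astype(np.uint8)
cv2.imwrite("pics/w15k.png",np.hstack([a,b]))
E
```

```text
(no output)
```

View pics/w15k.png

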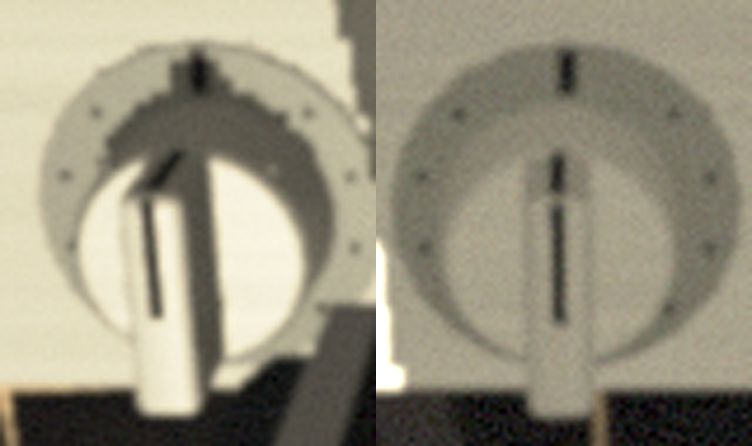

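```bash
python3 - <<'E'
from h import *
c=load("w15")
ka=lambda x,y:(190+(x+.5)/4.7-.5,225+(y+.5)/4.7-.5);kb=lambda x,y:(285+(x-376+.5)/4.7-.5,225+(y+.5)/4.7-.5)
for e in ([ka(157,317),ka(148,203)],[kb(559,322),kb(557.5,207)]):
    L=onplane(c,e,.095);d=L[1]-L[0];print(L.round(4),np.degrees(np.arctan2(d[1],d[0])))
print("heights",np.median(dep(c,[ka(x,350) for x in range(145,190,5)])[:,2]),np.median(dep(c,[kb(x,350) for x in range(535,585,5)])[:,2]),np.median(dep(c,[kb(x,230) for x in range(610,660,5)])[:,2]))
d=np.array([.78,.496,.383]);d/=np.linalg.norm(d);Rt=toolR(-U,-np.cross(U,d));C=np.array([.4767,-.406,.159])-[.0008,.0004,0]
plan(C+.07*U,Rt,g=.5,step=4)
E
```

```text
[[0.4941 0.1826 0.095 ]
 [0.5143 0.1813 0.095 ]] -3.5386527582642544
[[0.4903 0.1051 0.095 ]
 [0.5107 0.1045 0.095 ]] -1.620010663920824
heights 0.09464697143269099 0.09486982676751149 0.07424636500899603
n 13 rotvec [-0.557  0.44   0.069] d_tool_cm [-0.81 51.49  6.58]
[-0.043, 0.034, 0.005, -0.06, 3.96, 0.51, 0.5]
[-0.043, 0.034, 0.005, -0.06, 3.94, 0.67, 0.5]
[-0.043, 0.034, 0.005, -0.07, 3.9, 0.84, 0.5]
[-0.043, 0.034, 0.005, -0.08, 3.86, 1.0, 0.5]
[-0.043, 0.034, 0.005, -0.09, 3.82, 1.17, 0.5]
[-0.043, 0.034, 0.005, -0.12, 3.77, 1.32, 0.5]
[-0.043, 0.034, 0.005, -0.14, 3.71, 1.48, 0.5]
[-0.043, 0.034, 0.005, -0.18, 3.64, 1.63, 0.5]
[-0.043, 0.034, 0.005, -0.22, 3.57, 1.78, 0.5]
[-0.043, 0.034, 0.005, -0.26, 3.49, 1.92, 0.5]
[-0.043, 0.034, 0.005, -0.31, 3.41, 2.06, 0.5]
[-0.043, 0.034, 0.005, -0.36, 3.32, 2.19, 0.5]
[-0.043, 0.034, 0.005, -0.42, 3.22, 2.32, 0.5]
```

Both knobs are within about 1° of off, with bar tops at 0.095. Before heading to the rack I'll pull back in x to stay clear of the cabinet.

Call:
{"name": "arm_command", "arguments": {"series": [[[0,0,0,0,0,3.5,0.5],[0,0,0,0,0,3.5,0.5],[-0.043,0.034,0.005,0,2,1,0.5],[-0.043,0.034,0.005,0,4,0,0.5],[-0.043,0.034,0.005,0,4,0,0.5],[-0.043,0.034,0.005,0,4,0.1,0.5],[-0.043,0.034,0.005,0,4,0.3,0.5],[-0.043,0.034,0.005,0,4,0.4,0.5]]]}}

```text
time: 26.5
tool_pos: [0.4457, -0.1137, 0.2011]
tcp_rot: [2.261, 0.221, -1.882]
wrist_force: [0.9, 0.2, 0.1]
width: 0.503
```

```bash
python3 - <<'E'
from h import *
d=np.array([.78,.496,.383]);d/=np.linalg.norm(d);Rt=toolR(-U,-np.cross(U,d));C=np.array([.4767,-.406,.159])-[.0008,.0004,0]
plan(C+.075*U,Rt,g=.5,step=4);print(cur()[0])
E
```

```text
n 8 rotvec [-0.278  0.251  0.052] d_tool_cm [-2.35 28.78  6.79]
[-0.035, 0.031, 0.007, -0.29, 3.6, 0.85, 0.5]
[-0.035, 0.031, 0.007, -0.3, 3.57, 0.96, 0.5]
[-0.035, 0.031, 0.007, -0.31, 3.53, 1.08, 0.5]
[-0.035, 0.031, 0.007, -0.32, 3.5, 1.19, 0.5]
[-0.035, 0.031, 0.007, -0.34, 3.46, 1.3, 0.5]
[-0.035, 0.031, 0.007, -0.36, 3.41, 1.41, 0.5]
[-0.035, 0.031, 0.007, -0.38, 3.36, 1.52, 0.5]
[-0.035, 0.031, 0.007, -0.41, 3.31, 1.62, 0.5]
[ 0.44572388 -0.11369548  0.20107092]
```

Call:
{"name": "arm_command", "arguments": {"series": [[[-0.035,0.031,0.007,-0.8,3.6,0.8,0.5],[-0.035,0.031,0.007,-0.5,3.6,1.0,0.5],[-0.035,0.031,0.007,-0.3,3.5,1.1,0.5],[-0.035,0.031,0.007,-0.3,3.5,1.2,0.5],[-0.035,0.031,0.007,-0.3,3.4,1.3,0.5],[-0.035,0.031,0.007,-0.3,3.4,1.4,0.5],[-0.035,0.031,0.007,-0.2,3,1.4,0.5],[-0.03,0.03,0,-0.2,1.5,0.6,0.5],[0,0,0,0,0,0,0.5],[0,0,0,0,0,0,0.5]]]}}

```text
time: 27.5
tool_pos: [0.4286, -0.3863, 0.2091]
tcp_rot: [2.281, 0.452, -1.459]
wrist_force: [-0.2, -0.4, 0.5]
width: 0.502
```

```bash
python3 - <<'E'
from h import *
c=snap("wrist","w16")
d=np.array([.78,.496,.383]);d/=np.linalg.norm(d);Rt=toolR(-U,-np.cross(U,d));C=np.array([.4767,-.406,.159])-[.0008,.0004,0]
plan(C+.05*U,Rt,g=.5,n=1);print(cur()[0],cur()[2]["q"].round(2))
E
```

```text
n 1 rotvec [-0.007  0.005  0.026] d_tool_cm [ 1.36  3.1  -0.77]
[-0.007, 0.005, 0.026, 1.36, 3.1, -0.77, 0.5]
[ 0.42873408 -0.38585586  0.20905461] [-0.99 -0.01  2.05  0.47  0.97 -0.18]
```

View pics/w16.png

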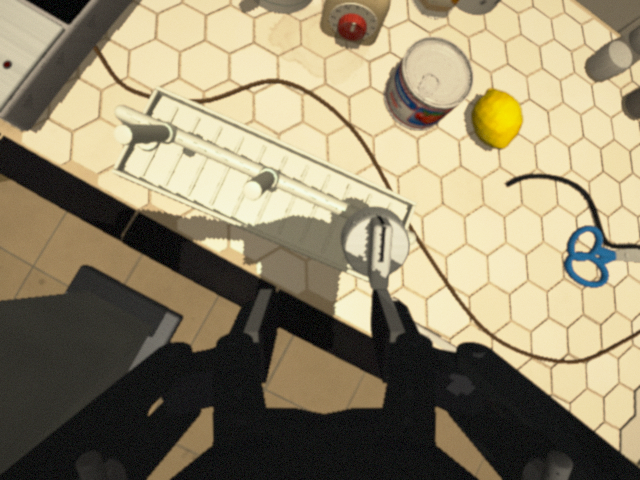

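Knob B is at (378,243), to the right of the finger gap. I'll correct sideways first.

Call:
{"name": "arm_command", "arguments": {"series": [[[-0.007,0.005,0.026,0.2,1.5,-0.4,0.5],[0,0,0,0.2,1.3,-0.3,0.5],[0,0,0,0,0.2,0,0.5],[0,0,0,0,0,0,0.5],[0,0,0,0,0,0,0.5]]]}}

```text
time: 28.05
tool_pos: [0.4533, -0.4055, 0.213]
tcp_rot: [2.273, 0.431, -1.434]
wrist_force: [-0.1, -0.6, 0.2]
width: 0.499
```

```bash
python3 - <<'E'
from h import *
c=snap("wrist","w17")
d=np.array([.78,.496,.383]);d/=np.linalg.norm(d);Rt=toolR(-U,-np.cross(U,d));C=np.array([.4767,-.406,.159])-[.0008,.0004,0]
plan(C+.005*U,Rt,g=.5,n=1);print(cur()[0],cur()[2]["q"].round(2))
cv2.imwrite("pics/w17k.png",cv2.resize(c["p"][200:330,250:400],None,fx=4.5,fy=4.5,interpolation=2))
E
```

```text
n 1 rotvec [ 0.005 -0.001  0.001] d_tool_cm [5.34 0.17 0.35]
[0.005, -0.001, 0.001, 5.34, 0.17, 0.35, 0.5]
[ 0.45320493 -0.40548967  0.21296366] [-0.97  0.04  2.    0.48  0.94 -0.18]
```

View pics/w17k.png

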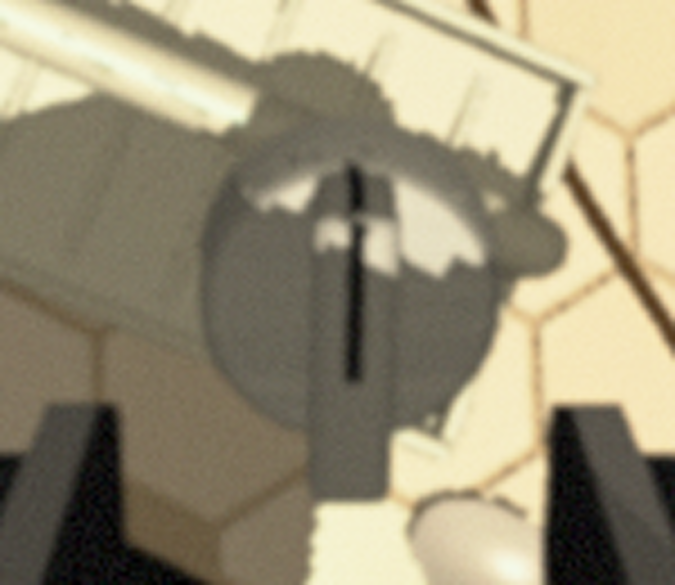

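```bash
python3 - <<'E'
from h import *
c=load("w17");k=lambda x,y:(250+(x+.5)/4.5-.5,200+(y+.5)/4.5-.5)
P=dep(c,[k(x,y) for x in list(range(320,345,6))+list(range(366,388,6)) for y in range(250,480,15)]);print(P.mean(0),((P-[.4767,-.406,.159])@U).mean())
Cp=np.array([.4767,-.406,.159])
Q=onpl(c,[k(316,218),k(399,218),k(309,497),k(388,499)],Cp,U);d=Q[0]+Q[1]-Q[2]-Q[3];l=np.linalg.norm(d)/2;d/=2*l;print(Q.mean(0),d,l)
C=Q.mean(0)-[.0008,.0002,0]
plan(C+.005*U,toolR(-U,-np.cross(U,d)),n=1,g=.5)
E
```

```text
[ 0.4766645  -0.40689431  0.15932785] 0.0003456762362880899
[ 0.47692187 -0.40707306  0.15905857] [0.7894639  0.47687369 0.38644306] 0.03847205676299963
n 1 rotvec [ 0.026 -0.001  0.001] d_tool_cm [5.34 0.25 0.37]
[0.026, -0.001, 0.001, 5.34, 0.25, 0.37, 0.5]
```

Call:
{"name": "arm_command", "arguments": {"series": [[[0.02,0,0,0.8,0.15,0.2,0.5],[0,0,0,0.8,0.08,0.15,0.5],[0,0,0,0.4,0,0,0.5],[0,0,0,0,0,0,0.5],[0,0,0,0,0,0,0.5]]]}}

```text
time: 28.6
tool_pos: [0.4599, -0.4079, 0.1913]
tcp_rot: [2.291, 0.419, -1.447]
wrist_force: [-0.1, 0.0, 0.5]
width: 0.498
```

```bash
cat > b.py <<'E'
from h import *
d=np.array([.789,.477,.386]);d/=np.linalg.norm(d);C=np.array([.4761,-.4072,.159])
plan(C+.005*U,toolR(-U,-np.cross(U,d)),n=1,g=.5)
p,_,s=cur();print(p,s["width"],s["wrist_force"])
E
python3 b.py
```

```text
n 1 rotvec [ 0.003 -0.     0.002] d_tool_cm [ 3.11  0.11 -0.06]
[0.003, -0.0, 0.002, 3.11, 0.11, -0.06, 0.5]
[ 0.45993873 -0.40793571  0.19125459] 0.49830099931045085 [-0.05456164  0.02382397  0.49365581]
```

Call:
{"name": "arm_command", "arguments": {"series": [[[0,0,0,1.0,0.08,-0.05,0.5],[0,0,0,1.0,0,0,0.5],[0,0,0,0.7,0,0,0.5],[0,0,0,0.2,0,0,0.5],[0,0,0,0,0,0,0.5],[0,0,0,0,0,0,0.5]]]}}

```text
time: 29.2
tool_pos: [0.4739, -0.4069, 0.1623]
tcp_rot: [2.291, 0.42, -1.448]
wrist_force: [0.8, 0.2, -0.3]
width: 0.502
```

```bash
python3 b.py
```

```text
n 1 rotvec [ 0.003 -0.     0.003] d_tool_cm [-0.11  0.07 -0.03]
[0.003, -0.0, 0.003, -0.11, 0.07, -0.03, 0.5]
[ 0.47393342 -0.40686785  0.16230509] 0.5019682532537568 [ 0.75323618  0.17969045 -0.31239419]
```

Good. Now close, then pull off along the prong axis.

Call:
{"name": "arm_command", "arguments": {"series": [[[0,0,0,-0.05,0.05,-0.03,0.5],[0,0,0,0,0,0,0],[0,0,0,0,0,0,0],[0,0,0,0,0,0,0],[0,0,0,0,0,0,0],[0,0,0,0,0,0,0],[0,0,0,-0.5,0,0,0],[0,0,0,-1,0,0,0],[0,0,0,-1,0,0,0]]], "newtons": 60}}

```text
time: 30.1
tool_pos: [0.4626, -0.4078, 0.1865]
tcp_rot: [2.291, 0.422, -1.449]
wrist_force: [0.1, 0.0, -0.5]
width: 0.104
```

Call:
{"name": "arm_command", "arguments": {"series": [[[0,0,0,-2,0,0,0],[0,0,0,-2,0,0,0],[0,0,0,-1,0,0,0],[0,0,0,0,0,0,0],[0,0,0,0,0,0,0]]]}}

```text
time: 30.6
tool_pos: [0.4401, -0.4114, 0.2385]
tcp_rot: [2.29, 0.415, -1.446]
wrist_force: [-0.3, 0.3, -1.0]
width: 0.109
```

```bash
python3 - <<'E'
from h import *
c=snap("wrist","w18");p,Rc,s=cur();print(p,s["width"],s["wrist_force"],np.round(s["q"],2))
t=cv2.resize(c["p"][240:380,270:380],None,fx=4,fy=4,interpolation=2).astype(float)
cv2.imwrite("pics/w18k.png",np.hstack([(np.clip(t/170,0,1)**.7*255).astype(np.uint8)]))
g=cv2.cvtColor(c["p"],cv2.COLOR_BGR2GRAY);print(g[355:376,318],g[355:376,330])
E
```

```text
[ 0.44020243 -0.41141002  0.23835928] 0.10929203771887011 [-0.6167933   0.05327849 -0.1925283 ] [-1.    0.01  1.98  0.46  0.99 -0.16]
[ 93  91  91  93  94  92  94  92  89  97 112 126 128 128 131 128 126 126
 131 126 129] [ 96  95  96  91  94  91  93  92  92  98 109 124 125 127 128 128 130 127
 128 127 129]
```

View pics/w18.png

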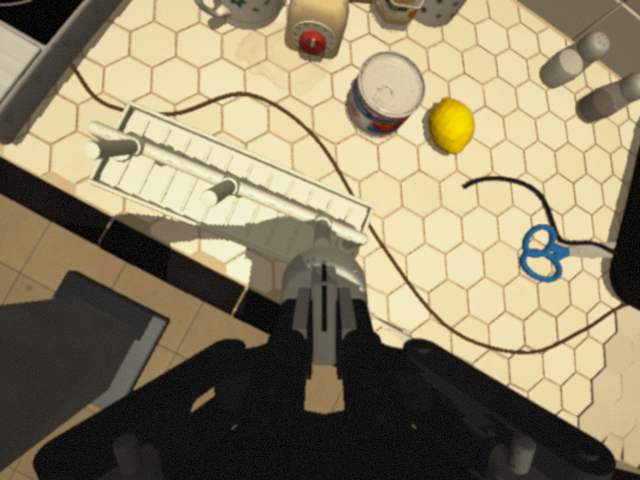

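View pics/w18k.png

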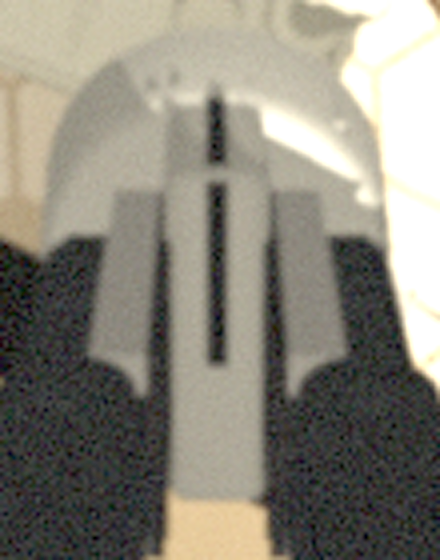

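The held knob sits the same way in the hand as the previous one did. Going to post 4, I'll hover in front of it first to measure its key.

```bash
python3 - <<'E'
from h import *
plan([.43,.02,.2],yawR(-40-90),g=0,step=3.7)
E
```

```text
n 12 rotvec [ 1.188 -0.456  0.084] d_tool_cm [  4.64 -38.92 -18.46]
[0.099, -0.038, 0.007, 0.39, -3.24, -1.54, 0]
[0.099, -0.038, 0.007, 0.31, -3.38, -1.22, 0]
[0.099, -0.038, 0.007, 0.25, -3.49, -0.89, 0]
[0.099, -0.038, 0.007, 0.19, -3.56, -0.55, 0]
[0.099, -0.038, 0.007, 0.15, -3.6, -0.2, 0]
[0.099, -0.038, 0.007, 0.13, -3.6, 0.15, 0]
[0.099, -0.038, 0.007, 0.12, -3.57, 0.5, 0]
[0.099, -0.038, 0.007, 0.12, -3.51, 0.84, 0]
[0.099, -0.038, 0.007, 0.13, -3.41, 1.18, 0]
[0.099, -0.038, 0.007, 0.16, -3.28, 1.51, 0]
[0.099, -0.038, 0.007, 0.2, -3.11, 1.82, 0]
[0.099, -0.038, 0.007, 0.25, -2.92, 2.11, 0]
```

Call:
{"name": "arm_command", "arguments": {"series": [[[0.099,-0.038,0.007,0.3,-3.2,-1.5,0],[0.099,-0.038,0.007,0.3,-3.4,-1.2,0],[0.099,-0.038,0.007,0.2,-3.5,-0.9,0],[0.099,-0.038,0.007,0.2,-3.6,-0.6,0],[0.099,-0.038,0.007,0.1,-3.6,-0.2,0],[0.099,-0.038,0.007,0.1,-3.6,0.2,0],[0.099,-0.038,0.007,0.1,-3.6,0.5,0],[0.099,-0.038,0.007,0.1,-3.5,0.8,0],[0.099,-0.038,0.007,0.1,-3.4,1.2,0],[0.099,-0.038,0.007,0.2,-3.3,1.5,0]]]}}

```text
time: 31.65
tool_pos: [0.4304, -0.0468, 0.2006]
tcp_rot: [-1.987, 0.529, 1.866]
wrist_force: [0.9, 0.2, -1.4]
width: 0.108
```

```bash
python3 - <<'E'
from h import *
plan([.43,.02,.19],yawR(-40-90),g=0,step=3.7);print(cur()[0],cur()[2]["width"])
E
```

```text
n 2 rotvec [ 0.17  -0.06   0.013] d_tool_cm [ 0.89 -5.74  3.46]
[0.085, -0.03, 0.006, 0.45, -2.87, 1.73, 0]
[0.085, -0.03, 0.006, 0.48, -2.72, 1.95, 0]
[ 0.43041197 -0.04680985  0.20057684] 0.10801678748184469
```

Call:
{"name": "arm_command", "arguments": {"series": [[[0.085,-0.03,0.006,0.5,-2.5,1.7,0],[0.085,-0.03,0.006,0.5,-2.2,1.7,0],[0,0,0,0,0,0,0],[0,0,0,0,0,0,0]]]}}

```text
time: 32.05
tool_pos: [0.4257, 0.0187, 0.1852]
tcp_rot: [-1.808, 0.66, 1.827]
wrist_force: [0.2, -1.2, -0.6]
width: 0.112
```

```bash
python3 - <<'E'
from h import *
c=snap("wrist","w19");print(cur()[0],cur()[2]["width"])
E
```

```text
[0.42549921 0.01845738 0.18516714] 0.111259569873085
```

View pics/w19.png

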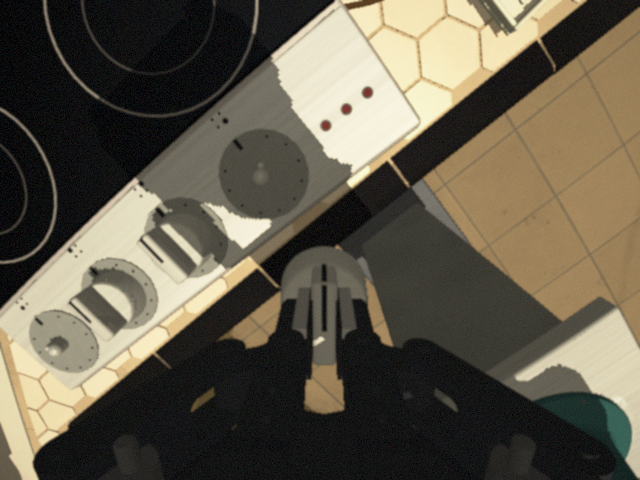

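Post 4 is now fully in shadow at (262,175), so its key can be measured without glare.

```bash
python3 - <<'E'
from h import *
c=load("w19")
t=cv2.resize(c["p"][128:222,215:312],None,fx=6.2,fy=6.2,interpolation=2).astype(float)
cv2.imwrite("pics/w19k.png",np.clip(t*2,0,255).astype(np.uint8))
E
```

```text
(no output)
```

View pics/w19k.png

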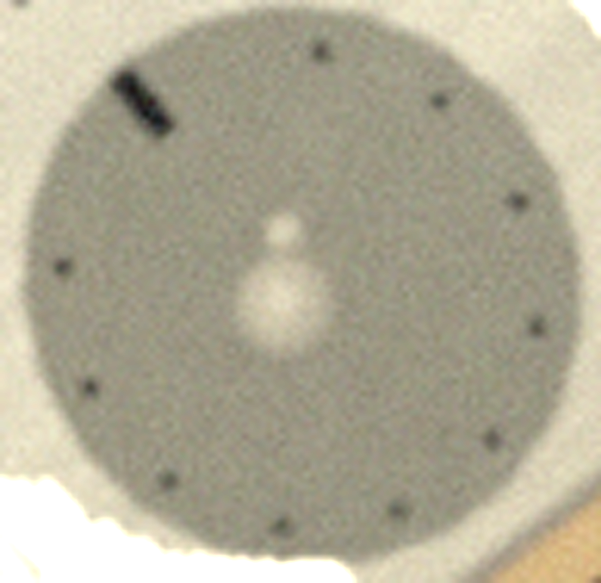

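```bash
python3 - <<'E'
from fit import *
c=load("w19");k=lambda x,y:(215+(x+.5)/6.2-.5,128+(y+.5)/6.2-.5)
m,n=fitdial(c,262,175);print(m,n)
for z in(.063,.065):
    d=onplane(c,[k(284,230)],z)[0,:2]-m;print(np.degrees(np.arctan2(d[1],d[0])),np.linalg.norm(d))
d=onplane(c,[k(142,102)],.054)[0,:2]-m;print("off",np.degrees(np.arctan2(d[1],d[0])))
plan(*tgtf(4,-40,.13,-.001),g=0,n=3)
E
```

```text
[0.48901618 0.02374166] 10
-40.851187599730345 0.008590242212617595
-43.16290698637029 0.008808828800017768
off -2.507255410231761
n 3 rotvec [ 0.     0.009 -0.003] d_tool_cm [ 5.46 -4.41 -4.65]
[0.0, 0.003, -0.001, 1.82, -1.47, -1.55, 0]
[0.0, 0.003, -0.001, 1.83, -1.47, -1.54, 0]
[0.0, 0.003, -0.001, 1.83, -1.47, -1.54, 0]
```

Call:
{"name": "arm_command", "arguments": {"series": [[[0.005,0.003,-0.001,1.0,-1.4,-1.5,0],[0.005,0.003,-0.001,1.5,-1.4,-1.5,0],[0.005,0.003,-0.001,1.5,-1.2,-1.3,0],[0,0,0,0.7,0,0,0],[0,0,0,0,0,0,0],[0,0,0,0,0,0,0]]]}}

```text
time: 32.7
tool_pos: [0.4852, 0.0157, 0.137]
tcp_rot: [-1.808, 0.676, 1.803]
wrist_force: [-0.8, -0.8, -1.2]
width: 0.116
```

```bash
cat > p4.py <<'E'
from h import *
import sys
plan(*tgtf(4,float(sys.argv[1]),float(sys.argv[2]),-.001),g=0,n=1);p,_,s=cur();print(p,s["width"],s["wrist_force"],s["torque"])
E
python3 p4.py -41 .12
```

```text
n 1 rotvec [-0.    -0.003 -0.   ] d_tool_cm [ 1.7  -0.76  0.17]
[-0.0, -0.003, -0.0, 1.7, -0.76, 0.17, 0]
[0.48516114 0.01571491 0.13697627] 0.11586415942504784 [-0.79142591 -0.80840741 -1.17469933] [0.0118682  0.01016275 0.04749769]
```

Call:
{"name": "arm_command", "arguments": {"series": [[[0,-0.003,0,0.7,-0.4,0.1,0],[0,0,0,0.6,-0.3,0.05,0],[0,0,0,0.2,0,0,0],[0,0,0,0,0,0,0],[0,0,0,0,0,0,0]]]}}

```text
time: 33.2
tool_pos: [0.4881, 0.0221, 0.1226]
tcp_rot: [-1.807, 0.674, 1.803]
wrist_force: [0.6, 0.1, -1.6]
width: 0.112
```

```bash
python3 p4.py -41 .12
```

```text
n 1 rotvec [-0.    -0.001  0.001] d_tool_cm [ 0.26 -0.09 -0.04]
[-0.0, -0.001, 0.001, 0.26, -0.09, -0.04, 0]
[0.48808271 0.0220875  0.12256835] 0.11223771411700281 [ 0.60660819  0.12311541 -1.56179184] [ 0.01481244 -0.02941338 -0.02553399]
```

Call:
{"name": "arm_command", "arguments": {"series": [[[0,0,0,0.3,-0.08,-0.03,0],[0,0,0,0.3,0,0,0],[0,0,0,0.2,0,0,0],[0,0,0,0.2,0,0,0]]]}}

```text
time: 33.6
tool_pos: [0.4895, 0.0227, 0.1126]
tcp_rot: [-1.808, 0.673, 1.802]
wrist_force: [0.1, -0.2, -0.5]
width: 0.111
```

Call:
{"name": "arm_command", "arguments": {"series": [[[0,0,0,0.2,0,0,0],[0,0,0,0.2,0,0,0],[0,0,0,0.2,0,0,0]]]}}

```text
time: 33.9
tool_pos: [0.4894, 0.0226, 0.1059]
tcp_rot: [-1.808, 0.674, 1.802]
wrist_force: [-0.6, -0.3, -0.3]
width: 0.11
```

```bash
python3 p4.py -41 .1
```

```text
n 1 rotvec [ 0.    -0.002  0.002] d_tool_cm [0.59 0.04 0.03]
[0.0, -0.002, 0.002, 0.59, 0.04, 0.03, 0]
[0.48939434 0.02262662 0.10587311] 0.11007302796541164 [-0.59165745 -0.34956339 -0.29538139] [0.0658992  0.0280323  0.02929125]
```

Call:
{"name": "arm_command", "arguments": {"series": [[[0,0,0,0.2,0.02,0.02,0],[0,0,0,0.2,0,0,0],[0,0,0,0.2,0,0,0],[0,0,0,0.15,0,0,0],[0,0,0,0.15,0,0,0],[0,0,0,0.15,0,0,0]]]}}

```text
time: 34.5
tool_pos: [0.4894, 0.0227, 0.0999]
tcp_rot: [-1.806, 0.674, 1.805]
wrist_force: [-4.9, 0.8, 10.2]
width: 0.105
```

Seated at the same depth as before. Turning to off.

Call:
{"name": "arm_command", "arguments": {"series": [[[-0.145,0,0,0,-0.01,0,0],[-0.145,0,0,0,-0.01,0,0],[-0.145,0,0,0,-0.01,0,0],[-0.12,0,0,0,-0.01,0,0],[-0.09,0,0,0,-0.01,0,0],[0,0,0,0,0,0,0],[0,0,0,0,0,0,0]]]}}

```text
time: 35.2
tool_pos: [0.4888, 0.022, 0.1003]
tcp_rot: [-2.198, 0.055, 2.199]
wrist_force: [-0.5, -0.0, -0.3]
width: 0.111
```

```bash
python3 p4.py -2.4 .1
```

```text
n 1 rotvec [-0.006  0.    -0.002] d_tool_cm [ 0.03 -0.12 -0.04]
[-0.006, 0.0, -0.002, 0.03, -0.12, -0.04, 0]
[0.48879168 0.02198566 0.10026822] 0.11129931453596849 [-0.49457438 -0.02705448 -0.27176543] [ 0.0302384   0.0549548  -0.01564279]
```

Call:
{"name": "arm_command", "arguments": {"series": [[[-0.006,0,0,0.1,-0.03,0,0],[0,0,0,0.2,0,0,0],[0,0,0,0.25,0,0,0],[0,0,0,0,0,0,0.4],[0,0,0,0,0,0,0.4],[0,0,0,0,0,0,0.4],[0,0,0,-1,0,0,0.4],[0,0,0,-2,0,0,0.5],[0,0,0,-3,0,0,0.5],[0,0,0,-2,-3,0,0.5]]]}}

```text
time: 36.2
tool_pos: [0.4881, 0.0507, 0.1798]
tcp_rot: [-2.186, 0.062, 2.208]
wrist_force: [-0.3, 0.9, 0.2]
width: 0.498
```

Call:
{"name": "arm_command", "arguments": {"series": [[[0,0,0,-1,-4,0,0.5],[0,0,0,-1,-4,-1.5,0.5],[0,0,0,0,-2,-1.5,0.5],[0,0,0,0,0,0,0.5],[0,0,0,0,0,0,0.5]]]}}

```text
time: 36.7
tool_pos: [0.5273, 0.1549, 0.2075]
tcp_rot: [-2.195, 0.059, 2.195]
wrist_force: [-0.2, -0.5, -0.1]
width: 0.498
```

```bash
python3 - <<'E'
from h import *
c=snap("wrist","w20");print(cur()[0])
snap("scene","s2");snap("top","t2")
s=cv2.imread("pics/s2.png");cv2.imwrite("pics/s2c.png",cv2.resize(s[180:360,165:500],None,fx=2.35,fy=2.35,interpolation=2))
E
```

```text
[0.52724394 0.15466732 0.2074556 ]
```

View pics/w20.png

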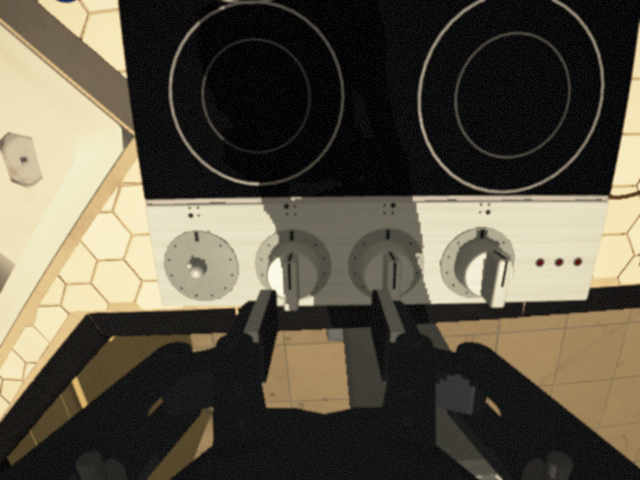

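View pics/s2c.png

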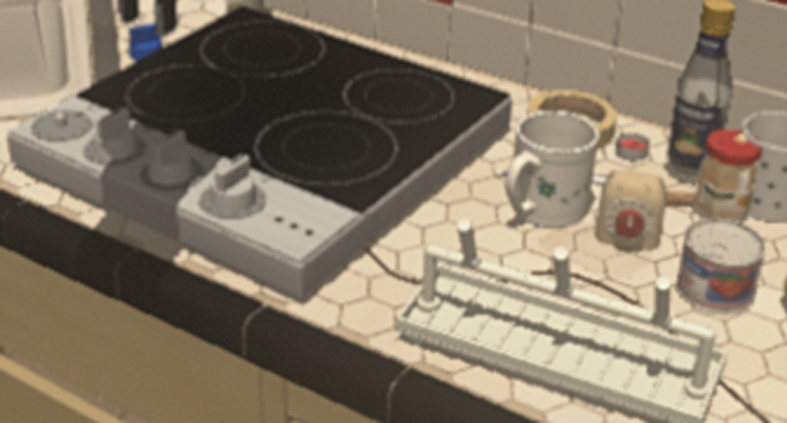

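View pics/t2.png

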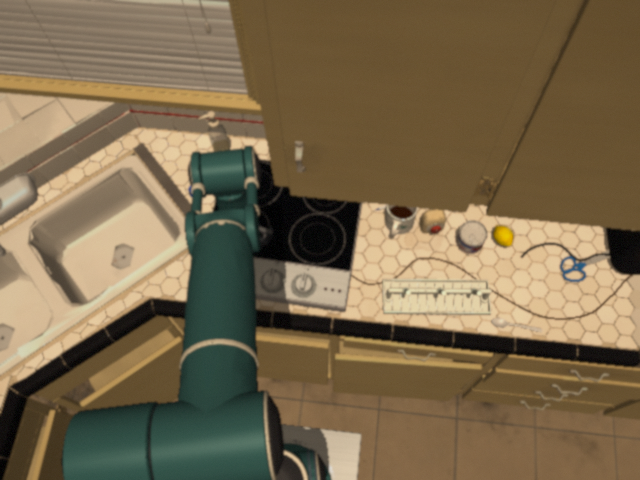

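All three prongs are empty. Knobs sit on posts 2, 3 and 4, and post 1 is the spare. I'll check the three pointers and heights.

```bash
python3 - <<'E'
from h import *
c=load("w20")
t=[cv2.resize(c["p"][220:315,u-40:u+45],None,fx=3.1,fy=3.1,interpolation=2) for u in(290,388,487)]
t[0]=np.clip(t[0]*1.4,0,255).astype(np.uint8);t[1]=np.clip(t[1]*1.6,0,255).astype(np.uint8)
cv2.imwrite("pics/w20k.png",np.hstack(t));print(t[0].shape)
E
```

```text
(294, 264, 3)
```

View pics/w20k.png

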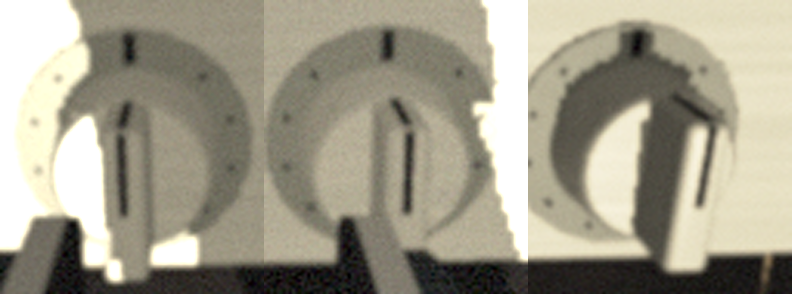

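```bash
python3 - <<'E'
from h import *
c=load("w20")
for j,(u,a,b) in enumerate([(290,(124.5,212),(122,138)),(388,(407,211),(409,133)),(487,(702,205),(713,128))]):
    k=lambda q:(u-40+(q[0]-264*j+.5)/3.1-.5,220+(q[1]+.5)/3.1-.5)
    L=onplane(c,[k(a),k(b)],.095);d=L[1]-L[0]
    h=np.median([dep(c,[np.array(k(a))+[dx,dy]])[0,2] for dx in(-3,-2,2) for dy in(3,5,7)])
    print(L.round(4).tolist(),np.degrees(np.arctan2(d[1],d[0])).round(2),"top z",h.round(4))
E
```

```text
[[0.4947, 0.1822, 0.095], [0.5138, 0.1812, 0.095]] -3.09 top z 0.0943
[[0.4907, 0.1049, 0.095], [0.5109, 0.1046, 0.095]] -0.75 top z 0.0951
[[0.4872, 0.0217, 0.095], [0.5073, 0.0212, 0.095]] -1.31 top z 0.0942
```

```bash
python3 -c "
from workcell import bot
print(bot.read_state()['time'],bot.finish_job())"
```

```text
the job is handed in; nothing more can be done
36.85 None
```

I put back the three knobs that were there and handed the job in at 36.9 s. The knob from the glass went on post 2; of the two hanging knobs, the left went on post 3 and the right on post 4. Post 1 stays bare because there was no fourth knob; the rack's middle prong was empty at the start.

- **Pointers:** in the last wrist view they stood at −3.1° (post 2), −0.8° (post 3) and −1.3° (post 4). The off direction is about −2.4°, so all three are within about 1.7° of it. An earlier view of post 3 read −1.6°, so these readings are good to about 1°.
- **Seating:** the tops of the bars measured 94–95 mm, which matches fully pushed on. Each knob also met firm contact at the bottom when pushed.
- **Surroundings:** the prongs are empty, and the rack, mug, tin, timer and blue look-alike showed no sign of having moved. The arm was clear of everything when I handed in.
- **One disagreement:** the wrist camera's world positions differed from the arm's by about 0.8 mm. I corrected for this on the second and third knobs; the first was placed before I noticed, and it still went on cleanly.

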